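Dress the pebble display and hang up the shaker

TASK

Shake the blue clay pebbles out of the orange shaker over the four bays at the front of the wooden display stand, spread so that every pebble lies in a bay and no bay is left empty, then hang the emptied shaker by its eye on the peg of the hook stand. Also stand every potted succulent upright on the ledge of the display stand, each wholly on a white disc of its own, and do not disturb the vase or the tape roll.

Things in the scene. Friction and masses are not known exactly. Their poses are not given: they have to be found in the camera images.
- display: fixed wooden stand, 268 mm long (y), x -95 to 125 mm, origin on its underside. Front: four bays along y, each 86 mm deep (x -91 to -5) and 62 mm wide, centred at y -99, -33, 33, 99 mm; floor at z 4 mm, walls 4 mm thick up to z 30 mm. Back (x -5 to 125 mm): solid ledge, top at z 32 mm, with three white discs, 80 mm across, centred at x 60, y -81, 0, 81 mm
- disc0 (a point): centre of white disc 0 on the ledge, at the height of the disc's top; axes as the display stand
- disc1 (a point): centre of white disc 1 on the ledge, at the height of the disc's top; axes as the display stand
- disc2 (a point): centre of white disc 2 on the ledge, at the height of the disc's top; axes as the display stand
- shaker: loose orange covered chute with clear lid, 110 (x) by 46 (y) by 114 mm tall, 0.22 kg, origin under its centre, z up; holds the pebbles. Its floor rises 8 degrees to its only opening, the mouth at the -x end, so pebbles stay in while it is level and come out when the mouth end is tipped down some 10 to 30 degrees (shake if stuck)
- shaker_mouth (a point): middle of the lower edge of the mouth of the shaker (shaker frame -50, 0, 24 mm); the mouth is 38 mm wide and 24 mm high
- shaker_eye (a point): centre of the eye in the black frame on the shaker's lid (shaker frame 0, 0, 60 mm); the eye is open right through along the shaker's y, 28 mm wide in x and from z 46 to 74 mm; the frame is 14 mm thick in y
- shaker_grip (a point): where the TCP may go in the black grip block on top of the frame (shaker frame 0, 0, 101 mm); block 14 (x) by 26 (y) mm, z 82 to 114 mm: take it from above, fingers closing along the shaker's x
- pebble0: blue-glazed lumpy clay pebble, 15 by 15 by 17.5 mm, 12 g, origin at its centre; starts inside the shaker; six to eight pebbles are present
- pebble1: blue-glazed lumpy clay pebble, 15 by 15 by 17.5 mm, 12 g, origin at its centre; starts inside the shaker; six to eight pebbles are present
- pebble2: blue-glazed lumpy clay pebble, 15 by 15 by 17.5 mm, 12 g, origin at its centre; starts inside the shaker; six to eight pebbles are present
- pebble3: blue-glazed lumpy clay pebble, 15 by 15 by 17.5 mm, 12 g, origin at its centre; starts inside the shaker; six to eight pebbles are present
- pebble4: blue-glazed lumpy clay pebble, 15 by 15 by 17.5 mm, 12 g, origin at its centre; starts inside the shaker; six to eight pebbles are present
- pebble5: blue-glazed lumpy clay pebble, 15 by 15 by 17.5 mm, 12 g, origin at its centre; starts inside the shaker; six to eight pebbles are present
- pebble6: blue-glazed lumpy clay pebble, 15 by 15 by 17.5 mm, 12 g, origin at its centre; starts inside the shaker; six to eight pebbles are present
- pebble7: blue-glazed lumpy clay pebble, 15 by 15 by 17.5 mm, 12 g, origin at its centre; starts inside the shaker; six to eight pebbles are present
- hook_stand: fixed stand, origin under it; blue post 16 mm square at x 28 mm, top at z 156 mm; from it a steel peg of 8 mm diameter runs level towards the stand's -x at z 150 mm as far as x -48 mm, its tip (x -48 to -60) turned up by 8 mm; base plate 100 mm square, 12 mm thick, x -20 to 80 mm
- peg_mid (a point): point on the peg's axis where the eye should hang (stand frame -14, 0, 150 mm), 34 mm in front of the post's face; the peg runs along the stand's x
- pot0: loose potted succulent: round pot in cream, blue and pink, 56 mm diameter, 58 mm tall, filled with soil, small green rosette up to z 73 mm, 0.2 kg; origin at the centre of its underside; two or three pots are present
- pot1: loose potted succulent: round pot in cream, blue and pink, 56 mm diameter, 58 mm tall, filled with soil, small green rosette up to z 73 mm, 0.2 kg; origin at the centre of its underside; two or three pots are present
- pot2: loose potted succulent: round pot in cream, blue and pink, 56 mm diameter, 58 mm tall, filled with soil, small green rosette up to z 73 mm, 0.2 kg; origin at the centre of its underside; two or three pots are present
- vase: bystander: white ceramic vase, 80 mm diameter, 140 mm tall, origin under its centre
- tape_roll: bystander: roll of brown tape lying flat, 90 mm diameter, 45 mm tall, origin under its centre

How it is judged:
By the outcome, as a careful person would: the job done as asked, in the order asked, and still so for the second after the job is handed in, with the robot touching nothing.
Of pebble0, pebble1, pebble2, pebble3, pebble4, pebble5, pebble6, pebble7 only 6 to 8 are there at a start; the rules pass over those that are not, and their reading is None.
Of pot0, pot1, pot2 only 2 to 3 are there at a start; the rules pass over those that are not, and their reading is None.
At some moment in a run one of pot0, pot1, pot2 may be knocked a few centimetres aside while the robot is not near it.
It also fails if it takes over 210 s, if anything falls off the work surface, if the arm or the gripper's body presses on something with over 40 N, if the wrist force passes 120 N, or if a joint passes its speed limit or range.

ROBOT

A 6-joint arm with a two-finger parallel gripper is mounted at the origin on the work surface. World frame = base frame: x ahead of the robot, y to its left, z up, the work surface at z = 0. Lengths are in m, angles in rad, forces in N, time in s.
With the tool pointing down it reaches from about 0.35 to 0.975 m from the base axis. Payload 4.9 kg.
Tool frame: the origin (TCP) lies between the finger pads, 19 mm behind the fingertips; this is the grasp point; z points along the fingers, y is the line along which they close (so a half turn about z gives the same grasp; the last joint's range is limited). The gripper opens to 85 mm and grips with 20 to 120 N. Pads are 22 mm wide; open, the fingers measure 114 mm over their backs; the gripper's body (76 mm by 85 mm) begins 54 mm behind the grasp point. The pads swing forward as they close: fully open they stand 13 mm farther back than shut.
Start: joints at [1.089, 0.053, 1.613, -0, 1.476, -0.119], TCP at [0.222, 0.584, 0.25] pointing down, gripper open.
Joint ranges: [-3.01, 3.01], [-1.01, 2.22], [0.06, 2.58], [-1.02, 4.17], [0.09, 2.62], [-3.14, 3.14]. Speed limits (rad/s): [2.57, 2.57, 3.14, 3.14, 3.14, 3.14].

INTERFACE

Orientations are given as a unit quaternion [w, x, y, z].
In Python, from plant import manip gives the robot as it stands.
- The arm moves only by the tool send_rows, never from a script. Its argument "increments" is a list of rows, each an object of numbers: "claw": the closure, from -1 (fully open) to 1 (shut); "dx", "dy", "dz": the shift along the tool's x, y, z in units of 0.5 m (1.0 is 0.5 m); "yaw": the turn about the tool's z in units of 1.5 rad (1.0 is 1.5 rad). A call has 1 to 20 rows; each row is the pose to reach, as a shift and turn from the pose commanded when the call began, along the tool's axes at that moment; what a row does not reach only later rows make up. A row lasts 1/8 s, in which the tool goes at most 62.5 mm and 10.7 degrees, less where a joint would pass 70% of its speed; a pose out of reach is approached as far as the arm can. A call with a number of a shift or a turn outside -1 to 1 is refused whole. A call with a gripper value outside its range is refused whole. The fingers move at their own pace and stop on an object; the grip force is fixed at half the most. Time passes only in rows, so rows that repeat a pose let the fingers close. It gives the time, the measured TCP pose, the force, the opening and the grip force at its end, in the units of the state.
- manip.state(): the state, without advancing time (a new reading comes with each control period).
- manip.grab_frame(name): name is "side" or "top"; returns the picture (420x560x3 uint8, red, green, blue); there is no depth.
- manip.camera_params(name): a dict with "camera_matrix" (3x3 intrinsics, pixels), "extrinsics" (4x4, takes a point from world to camera coordinates). Camera axes: x right, y down, z forward; pixel columns grow to the right and rows downward; lengths in m; the calibration is good to about 2 mm. A picture is of the moment at which its call begins. camera_params takes no time and is no camera call.
- manip.job_done(): hands the job in; it is judged then, once.
The state is a dict: "time": time; "joint_pos": joint angles; "joint_vel": joint speeds; "joint_efforts": joint torques, N m; "tool_pos": TCP position; "tool_rot": TCP orientation; "contact_force": force on the tool from outside, world axes, zero at the start; "ft_torque": the same for the moment, N m; "gripper_width": opening from 0.0 (shut) to 1.0 (fully open); "grasp_force": force on a finger pad.
Only numpy, scipy, OpenCV 4.12 (cv2) and the standard library are available. Lean on these libraries where they do the work, as an engineer would, in place of code of your own. Each camera call takes 0.05 s, during which the arm holds its last target. There are 200 camera calls.

## Working session

There is one attempt and no reset: what is moved stays moved. The work goes in short steps, Python scripts to look and compute and a tool call to move; the robot and the scene stay as the last step left them, time stands still between calls to the robot, and variables do not carry over. Pictures are saved under pics/ and viewed, at most 14 in all, crops included, and the job is handed in when it is done.

Besides the shell and the picture viewer there is one more tool, called after "Call:" in YAML: its name, and indented under it one key for each argument. send_rows: Moves the arm, as the interface text tells. Shifts and turns lie within -1 to 1; 1 stands for 0.5 m of shift or 1.5 rad of turn. Its arguments: {"type":"object","properties":{"increments":{"type":"array","items":{"type":"object","properties":{"claw":{"type":"number"},"dx":{"type":"number"},"dy":{"type":"number"},"dz":{"type":"number"},"yaw":{"type":"number"}}}}},"required":["increments"]}

```bash
ls; mkdir -p pics; python3 - <<'E'
from plant import manip
import cv2, numpy as np
s=manip.state(); print(s)
for n in("side","top"):
    p=manip.camera_params(n); print(n,np.round(p["camera_matrix"],1).tolist(),np.round(p["extrinsics"],4).tolist())
    cv2.imwrite(f"pics/{n}0.png",manip.grab_frame(n)[:,:,::-1])
E
```

```text
pics
{'time': 0.0, 'joint_pos': array([ 1.08903689e+00,  5.33828925e-02,  1.61428546e+00, -1.06584527e-05,
        1.47597456e+00, -1.18992808e-01]), 'joint_vel': array([ 0.00200893,  0.00175491, -0.00174741, -0.00055169,  0.00073702,
       -0.00049504]), 'joint_efforts': array([-1.50266591e-03, -3.93675578e+01, -3.70175171e+01, -1.98447301e-04,
        7.03208192e-03,  3.59256358e-07]), 'tool_pos': array([0.22151865, 0.58381191, 0.24875193]), 'tool_rot': array([-2.98247975e-04,  1.80389770e-01,  9.83594673e-01, -9.80800494e-04]), 'contact_force': array([-0.54065787, -0.07527514, -0.02256107]), 'ft_torque': array([-0.01210259, -0.03351479, -0.01571033]), 'grasp_force': 0.0, 'gripper_width': 0.997709097227759}
side [[421.8, 0.0, 279.9], [0.0, 421.8, 210.2], [0.0, 0.0, 1.0]] [[0.7932, -0.6088, 0.0132, -0.4275], [-0.4758, -0.6331, -0.6106, 0.3108], [0.3801, 0.478, -0.7918, 1.0213], [0.0, 0.0, 0.0, 1.0]]
top [[503.7, 0.0, 281.6], [0.0, 503.7, 211.9], [0.0, 0.0, 1.0]] [[-0.021, -0.9996, -0.0204, 0.0423], [-0.9976, 0.0223, -0.0654, 0.5207], [0.0658, 0.0189, -0.9977, 1.3532], [0.0, 0.0, 0.0, 1.0]]
```

View pics/top0.png

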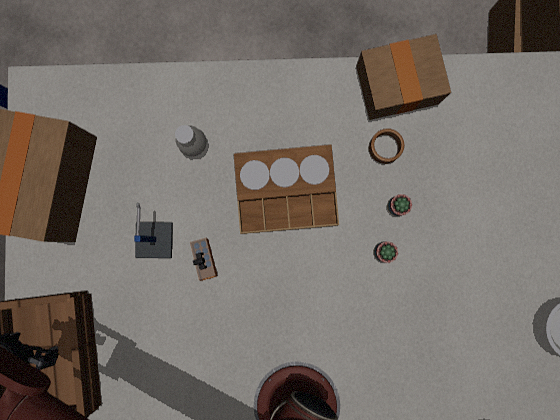

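View pics/side0.png

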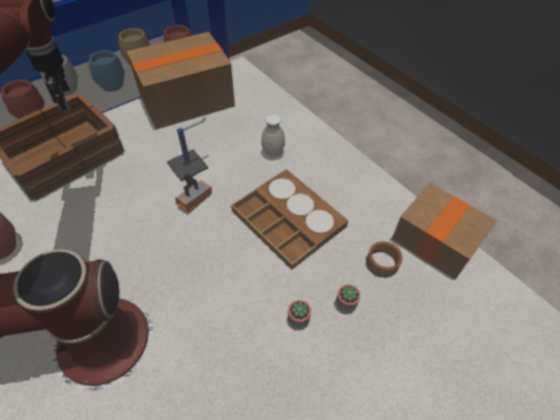

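The top view shows the display at about (286,190), pots at (401,205) and (387,252), the shaker at (203,260), the hook stand at (155,240), the vase at (190,142) and the tape at (387,146). Only two pots are visible. I'll zoom in on the shaker and hook stand.

```bash
cat > h.py <<'E'
import numpy as np, cv2
from plant import manip
P={n:manip.camera_params(n) for n in("side","top")}
def proj(n,X):
    K,E=np.array(P[n]["camera_matrix"]),np.array(P[n]["extrinsics"])
    c=K@(E[:3,:3]@np.asarray(X,float)+E[:3,3]); return c[:2]/c[2]
def ray(n,uv):
    K,E=np.array(P[n]["camera_matrix"]),np.array(P[n]["extrinsics"]);R=E[:3,:3]
    return -R.T@E[:3,3], R.T@np.linalg.inv(K)@[uv[0],uv[1],1]
def on_plane(n,uv,z):
    o,d=ray(n,uv); return o+d*(z-o[2])/d[2]
def tri(ut,us):
    (o1,d1),(o2,d2)=ray("top",ut),ray("side",us)
    t=np.linalg.lstsq(np.c_[d1,-d2],o2-o1,rcond=None)[0]
    a,b=o1+t[0]*d1,o2+t[1]*d2; return (a+b)/2,np.linalg.norm(a-b)
def blobs(im,lo,hi,amin=20):
    m=cv2.inRange(cv2.cvtColor(im,cv2.COLOR_RGB2HSV),lo,hi)
    n,_,st,c=cv2.connectedComponentsWithStats(m)
    return [(c[i].round(1).tolist(),st[i].tolist()) for i in range(1,n) if st[i][4]>=amin]
def crop(im,x,y,w,h,f): return cv2.resize(im[y:y+h,x:x+w],None,fx=f,fy=f,interpolation=cv2.INTER_CUBIC)
E
python3 - <<'E'
from h import *
t=cv2.imread("pics/top0.png");s=cv2.imread("pics/side0.png")
a=crop(t,120,190,130,100,3*2);b=crop(s,150,100,130,100,6)
cv2.imwrite("pics/c0.png",cv2.resize(np.vstack([cv2.resize(a,(390,300)),cv2.resize(b,(390,300))]),None,fx=1,fy=1))
c=np.hstack([cv2.resize(a,(400,308)),cv2.resize(b,(400,308))]);cv2.imwrite("pics/c0.png",c)
T=t[:,:,::-1].copy()
print("white",blobs(T,(0,0,165),(179,60,255),300))
print("green",blobs(T,(45,50,30),(90,255,255),20))
S=s[:,:,::-1].copy()
print("whiteS",blobs(S,(0,0,165),(179,60,255),200))
print("greenS",blobs(S,(45,50,30),(90,255,255),20))
E
```

```text
white []
green [([401.3, 204.1], [394, 198, 15, 14, 152]), ([387.4, 251.8], [380, 245, 15, 15, 162])]
whiteS [([293.6, 293.5], [0, 57, 560, 363, 101904]), ([28.8, 219.7], [0, 160, 63, 112, 3305]), ([301.5, 205.2], [269, 179, 65, 53, 1325])]
greenS [([349.0, 293.3], [342, 287, 15, 14, 151]), ([299.3, 309.3], [292, 303, 16, 14, 168])]
```

View pics/c0.png

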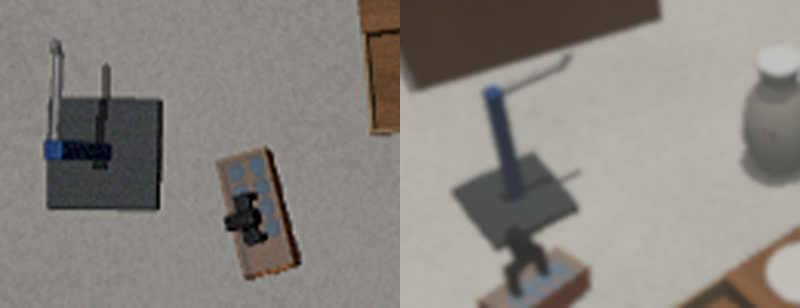

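```bash
python3 - <<'E'
from h import *
t=cv2.imread("pics/top0.png");s=cv2.imread("pics/side0.png")
cv2.imwrite("pics/c1.png",np.hstack([crop(t,180,228,46,58,8.6),crop(s,168,165,50,58,8)[:498]if 0 else cv2.resize(crop(s,168,165,50,58,8.6),(400,499))]) if crop(t,180,228,46,58,8.6).shape[0]==499 else np.hstack([cv2.resize(t[228:286,180:226],(396,499),interpolation=2),cv2.resize(s[165:223,168:218],(400,499),interpolation=2)]))
T,S=t[:,:,::-1].copy(),s[:,:,::-1].copy()
print("camS",ray("side",(0,0))[0],"camT",ray("top",(0,0))[0])
# pots
for a in[(401.3,204.1),(387.4,251.8)]:
  for b in[(349.0,293.3),(299.3,309.3)]:
    X,e=tri(a,b); print("pot",a,b,X.round(4),round(e,4))
hsv=cv2.cvtColor(T,cv2.COLOR_RGB2HSV); 
for y,x in[(175,254),(172,285),(170,315),(162,270),(225,255),(240,203),(275,208)]: print(y,x,hsv[y,x],T[y,x])
# discs
print([b for b in blobs(T,(0,0,140),(179,50,255),300)])
# wood outline
m=cv2.inRange(hsv,(3,70,30),(25,255,255)); m=cv2.morphologyEx(m,cv2.MORPH_CLOSE,np.ones((5,5)))
for c in cv2.findContours(m,0,2)[0]:
  if cv2.contourArea(c)>150: print(cv2.contourArea(c),cv2.minAreaRect(c),cv2.boxPoints(cv2.minAreaRect(c)).round(1).tolist())
E
```

```text
camS [ 0.09883592 -0.55173068  1.0040866 ] camT [0.43135395 0.00505651 1.38494027]
pot (401.3, 204.1) (349.0, 293.3) [ 0.5331 -0.2865  0.0537] 0.0014
pot (401.3, 204.1) (299.3, 309.3) [ 0.4762 -0.2619  0.033 ] 0.1277
pot (387.4, 251.8) (349.0, 293.3) [ 0.45   -0.2716  0.1406] 0.1171
pot (387.4, 251.8) (299.3, 309.3) [ 0.4083 -0.2453  0.0543] 0.001
175 254 [140   5 147] [146 144 147]
172 285 [150   2 145] [145 144 145]
170 315 [140   5 146] [145 143 146]
162 270 [ 14 138 111] [111  78  51]
225 255 [ 14 148  93] [93 64 39]
240 203 [11 41 99] [99 89 83]
275 208 [ 13  71 118] [118  99  85]
[([466.7, 114.8], [438, 55, 58, 126, 1831]), ([331.6, 107.6], [277, 58, 153, 119, 4545]), ([244.5, 224.4], [50, 62, 389, 336, 21565]), ([99.5, 122.9], [59, 97, 67, 60, 641]), ([313.9, 169.1], [300, 156, 29, 28, 635]), ([284.1, 171.8], [270, 158, 29, 28, 633]), ([254.3, 174.4], [240, 160, 29, 29, 640]), ([473.2, 230.6], [438, 162, 76, 154, 3387]), ([553.5, 328.0], [547, 305, 13, 49, 318]), ([185.9, 361.5], [149, 342, 68, 38, 539])]
409.5 ((301.0, 408.5), (21.0, 44.0), 90.0) [[279.0, 398.0], [323.0, 398.
[... 1396 characters left out ...]
, 45.0) [[362.0, 147.0], [387.0, 122.0], [410.0, 145.0], [385.0, 170.0]]
10276.0 ((39.66870880126953, 177.37530517578125), (98.74530029296875, 124.85321807861328), 8.530765533447266) [[-18.399999618530273, 231.8000030517578], [0.10000000149011612, 108.30000305175781], [97.80000305175781, 123.0], [79.19999694824219, 246.39999389648438]]
5648.0 ((402.48968505859375, 76.12413787841797), (70.85294342041016, 85.76936340332031), 76.32868957519531) [[352.3999938964844, 51.79999923706055], [435.79998779296875, 31.600000381469727], [452.5, 100.4000015258789], [369.20001220703125, 120.69999694824219]]
3483.0 ((523.5, 26.0), (52.0, 71.0), 90.0) [[488.0, 0.0], [559.0, 0.0], [559.0, 52.0], [488.0, 52.0]]
```

View pics/c1.png

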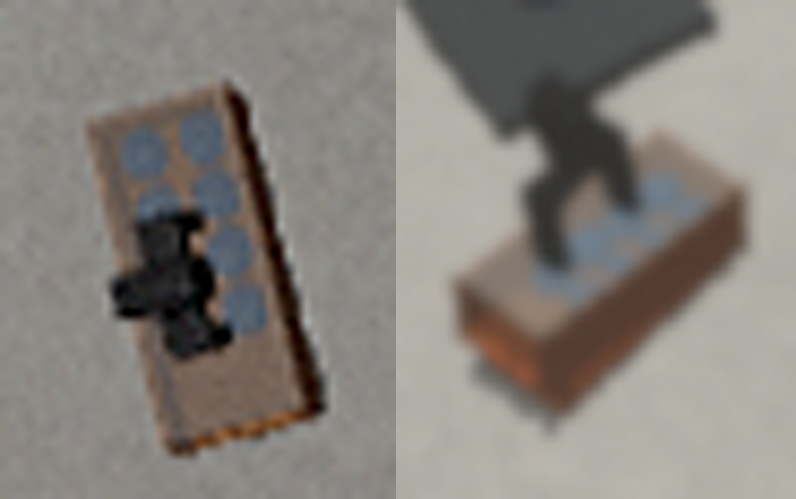

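```bash
cat > loc.py <<'E'
from h import *
C=[on_plane("top",p,.046)[:2] for p in[(190.5,242),(206.2,237.9),(216,275.1),(199.8,279.2)]]
C=np.array(C);far=(C[0]+C[1])/2;near=(C[2]+C[3])/2;d=far-near
print("shaker ctr",C.mean(0).round(4),"len",np.linalg.norm(d).round(4),"wid",np.linalg.norm(C[0]-C[1]).round(4),np.linalg.norm(C[2]-C[3]).round(4),"yaw",np.degrees(np.arctan2(d[1],d[0])).round(1))
print("grip",on_plane("top",(199,261),.114).round(4))
D=np.array([on_plane("top",p,.033)[:2] for p in[(313.9,169.1),(284.1,171.8),(254.3,174.4)]])
v=D[2]-D[0]; ang=np.arctan2(-v[0],v[1]); print("discs",D.round(4).tolist(),np.linalg.norm(v).round(4),"dispyaw",np.degrees(ang).round(2))
R=np.array([[np.cos(ang),-np.sin(ang)],[np.sin(ang),np.cos(ang)]]); o=D[1]-R@[.06,0]; print("disp origin",o.round(4))
for k in(-99,-33,33,99): print("bay",k,(o+R@[-.048,k/1000]).round(4))
print("post",on_plane("top",(137.2,238.7),.156).round(4),tri((137.2,238.7),(179.9,130.2)))
print("tip",on_plane("top",(137.9,204.6),.158).round(4),tri((137.9,204.6),(204.3,119.5)))
print("base",on_plane("top",(153.8,239.7),.012).round(4))
from scipy.spatial.transform import Rotation as Ro
q=manip.state()["tool_rot"]; print(Ro.from_quat(q[[1,2,3,0]]).as_matrix().round(3).tolist())
print("vase top",on_plane("top",(184,133),.14))
E
python3 loc.py
```

```text
shaker ctr [0.4001 0.2416] len 0.1019 wid 0.0433 0.0443 yaw 13.8
grip [0.3956 0.2401 0.114 ]
discs [[0.6343, -0.059], [0.6289, 0.0217], [0.6237, 0.1025]] 0.1618 dispyaw 3.75
disp origin [0.569  0.0178]
bay -99 [ 0.5276 -0.0842]
bay -33 [ 0.5233 -0.0183]
bay 33 [0.5189 0.0476]
bay 99 [0.5146 0.1134]
post [0.4544 0.3838 0.156 ] (array([0.45508129, 0.38650313, 0.14616907]), np.float64(0.0012235596285987518))
tip [0.538  0.3812 0.158 ] (array([0.53929435, 0.38484589, 0.14583684]), np.float64(0.0005038151216298435))
base [0.4533 0.3825 0.012 ]
[[-0.935, 0.355, -0.001], [0.355, 0.935, -0.002], [0.0, -0.002, -1.0]]
vase top [0.71749091 0.26981433 0.14      ]
```

Call:
send_rows:
  increments:
    - {"dx": -0.574, "dy": -0.516, "dz": 0, "yaw": -0.403, "claw": -1}
    - {"dx": -0.574, "dy": -0.516, "dz": 0, "yaw": -0.403, "claw": -1}
    - {"dx": -0.574, "dy": -0.516, "dz": 0, "yaw": -0.403, "claw": -1}
    - {"dx": -0.574, "dy": -0.516, "dz": 0, "yaw": -0.403, "claw": -1}
    - {"dx": -0.574, "dy": -0.516, "dz": 0, "yaw": -0.403, "claw": -1}
    - {"dx": -0.574, "dy": -0.516, "dz": 0.178, "yaw": -0.403, "claw": -1}
    - {"dx": -0.574, "dy": -0.516, "dz": 0.178, "yaw": -0.403, "claw": -1}
    - {"dx": -0.574, "dy": -0.516, "dz": 0.178, "yaw": -0.403, "claw": -1}
    - {"dx": -0.574, "dy": -0.516, "dz": 0.178, "yaw": -0.403, "claw": -1}
    - {"dx": -0.574, "dy": -0.516, "dz": 0.178, "yaw": -0.403, "claw": -1}

```text
time: 1.35
tool_pos: [0.3992, 0.2424, 0.1628]
tool_rot: [0.001, -0.121, 0.993, 0.001]
contact_force: [0.3, 0.2, 0.1]
gripper_width: 1.003
grasp_force: 0.0
```

```bash
cat >> h.py <<'E'
from scipy.spatial.transform import Rotation as Ro
def snap(name,boxes):
    """boxes: {cam:(x,y,w,h)} -> side by side, 400 px wide each"""
    o=[]
    for n,(x,y,w,h) in boxes.items():
        o.append(cv2.resize(manip.grab_frame(n)[y:y+h,x:x+w,::-1],(400,400),interpolation=2))
    cv2.imwrite(f"pics/{name}.png",np.hstack(o))
def pose():
    s=manip.state();q=s["tool_rot"];R=Ro.from_quat(q[[1,2,3,0]]).as_matrix()
    print("t",round(s["time"],2),"tcp",s["tool_pos"].round(4),"ydir",np.degrees(np.arctan2(R[1,1],R[0,1])).round(2),"R22",R[2,2].round(4),"w",round(s["gripper_width"],3),"F",s["contact_force"].round(1),"g",round(s["grasp_force"],1))
    return s["tool_pos"],R
def go(x,y,z,ydir):
    """units for a row to reach the world pose; ydir = heading of tool y, deg (mod 180)"""
    p,R=pose();d=R.T@(np.array([x,y,z])-p)/.5
    a=(ydir-np.degrees(np.arctan2(R[1,1],R[0,1]))+90)%180-90
    print("dx %.3f dy %.3f dz %.3f yaw %.3f"%(*d,-np.radians(a)/1.5))
E
python3 - <<'E'
from h import *
pose(); snap("g1",{"top":(175,225,60,60),"side":(165,160,60,60)})
E
```

```text
t 1.35 tcp [0.3992 0.2424 0.1628] ydir 103.93 R22 -1.0 w 1.003 F [0.3 0.2 0.1] g 0.0
```

View pics/g1.png

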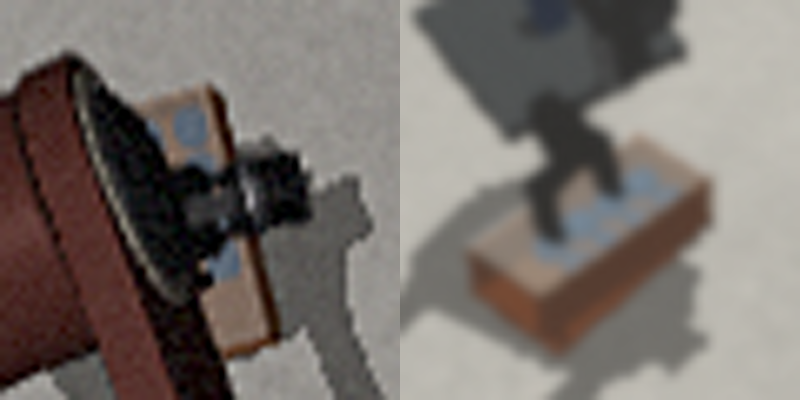

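The view from above is covered by the arm. In the side view the block's top sits at about pixel (187,175). I'll cross-check it against the top-view pixel.

```bash
python3 - <<'E'
from h import *
print(tri((199,261),(187,175.7)), on_plane("side",(187,175.7),.112))
for X in([.398,.241,.114],[.3956,.240,.114],[.4,.2416,.114]): print(proj("side",X),proj("top",X))
b=Ro.from_euler("z",13.8,degrees=True).as_matrix()
print(proj("side",np.array([.399,.241,0])+b@[-.055,-.023,0]),proj("side",np.array([.399,.241,0])+b@[.055,-.023,.046]),proj("side",np.array([.399,.241,0])+b@[-.055,.023,.046]))
go(.398,.241,.101,103.8)
E
```

```text
(array([0.39343799, 0.24144233, 0.11280912]), np.float64(0.0048709427942115885)) [0.39162776 0.24348781 0.112     ]
[189.2962183  174.74644588] [198.6282269  260.06820151]
[188.73428344 175.33122552] [199.03306502 261.01554485]
[189.80511822 174.30881156] [198.38312599 259.27705201]
[187.53685795 214.82772786] [211.79848829 183.02919307] [174.02864667 197.41034594]
t 1.45 tcp [0.399  0.2424 0.1626] ydir 103.94 R22 -1.0 w 1.002 F [-0.   0.1 -0.4] g 0.0
dx 0.003 dy -0.002 dz 0.123 yaw 0.002
```

Call:
send_rows:
  increments:
    - {"dx": 0.004, "dy": -0.003, "dz": 0.09, "claw": -1}
    - {"dx": 0.004, "dy": -0.003, "dz": 0.123, "claw": -1}
    - {"dx": 0.004, "dy": -0.003, "dz": 0.123, "claw": -1}
    - {"dx": 0.004, "dy": -0.003, "dz": 0.123, "claw": 1}
    - {"dx": 0.004, "dy": -0.003, "dz": 0.123, "claw": 1}
    - {"dx": 0.004, "dy": -0.003, "dz": 0.123, "claw": 1}
    - {"dx": 0.004, "dy": -0.003, "dz": 0.123, "claw": 1}
    - {"dx": 0.004, "dy": -0.003, "dz": 0.123, "claw": 1}
    - {"dx": 0.004, "dy": -0.003, "dz": 0.123, "claw": 1}
    - {"dx": 0.004, "dy": -0.003, "dz": 0.023, "claw": 1}
    - {"dx": 0.004, "dy": -0.003, "dz": 0.023, "claw": 1}

```text
invalid input
```

```bash
python3 - <<'E'
from h import *
import numpy as np
# target: mouth facing -y_display, i.e. shaker yaw 93.75 ; tool y = shaker y heading 183.75
a=np.radians(3.75);R=np.array([[np.cos(a),-np.sin(a)],[np.sin(a),np.cos(a)]]);o=np.array([.569,.0178])
print("start pt", o+R@[-.055,.134+.055+.012], "wall", o+R@[-.055,.134])
p=o+R@[-.055,.134+.055+.012]
go(*p,.16,183.75)
snap("g2",{"side":(150,130,100,100)})
E
```

```text
start pt [0.50097173 0.21477247] wall [0.50535374 0.14791592]
t 1.45 tcp [0.399  0.2424 0.1626] ydir 103.94 R22 -1.0 w 1.002 F [-0.   0.1 -0.4] g 0.0
dx -0.185 dy -0.103 dz 0.006 yaw -0.929
```

View pics/g2.png

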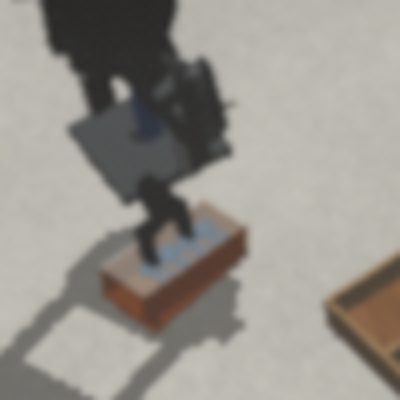

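The first picture check came from before the grasp, because the move was refused, most likely for the missing yaw key. I'll resend it with all keys.

Call:
send_rows:
  increments:
    - {"dx": 0.004, "dy": -0.003, "dz": 0.09, "yaw": 0, "claw": -1}
    - {"dx": 0.004, "dy": -0.003, "dz": 0.123, "yaw": 0, "claw": -1}
    - {"dx": 0.004, "dy": -0.003, "dz": 0.123, "yaw": 0, "claw": -1}
    - {"dx": 0.004, "dy": -0.003, "dz": 0.123, "yaw": 0, "claw": 1}
    - {"dx": 0.004, "dy": -0.003, "dz": 0.123, "yaw": 0, "claw": 1}
    - {"dx": 0.004, "dy": -0.003, "dz": 0.123, "yaw": 0, "claw": 1}
    - {"dx": 0.004, "dy": -0.003, "dz": 0.123, "yaw": 0, "claw": 1}
    - {"dx": 0.004, "dy": -0.003, "dz": 0.123, "yaw": 0, "claw": 1}
    - {"dx": 0.004, "dy": -0.003, "dz": 0.123, "yaw": 0, "claw": 1}
    - {"dx": 0.004, "dy": -0.003, "dz": 0.023, "yaw": 0, "claw": 1}
    - {"dx": 0.004, "dy": -0.003, "dz": 0.023, "yaw": 0, "claw": 1}

```text
time: 2.88
tool_pos: [0.3989, 0.2397, 0.1524]
tool_rot: [0.003, -0.121, 0.993, 0.0]
contact_force: [1.0, -0.5, -2.7]
gripper_width: 0.289
grasp_force: 60.0
```

```bash
python3 - <<'E'
from h import *
go(.501,.2148,.15,183.75)
E
```

```text
t 2.88 tcp [0.3989 0.2397 0.1524] ydir 103.86 R22 -1.0 w 0.289 F [ 1.  -0.5 -2.7] g 60.0
dx -0.186 dy -0.097 dz 0.006 yaw -0.930
```

Call:
send_rows:
  increments:
    - {"dx": -0.06, "dy": -0.03, "dz": 0, "yaw": -0.11, "claw": 1}
    - {"dx": -0.1, "dy": -0.06, "dz": 0, "yaw": -0.22, "claw": 1}
    - {"dx": -0.15, "dy": -0.08, "dz": 0, "yaw": -0.34, "claw": 1}
    - {"dx": -0.186, "dy": -0.097, "dz": 0, "yaw": -0.46, "claw": 1}
    - {"dx": -0.186, "dy": -0.097, "dz": 0, "yaw": -0.58, "claw": 1}
    - {"dx": -0.186, "dy": -0.097, "dz": 0, "yaw": -0.7, "claw": 1}
    - {"dx": -0.186, "dy": -0.097, "dz": 0, "yaw": -0.82, "claw": 1}
    - {"dx": -0.186, "dy": -0.097, "dz": 0, "yaw": -0.93, "claw": 1}
    - {"dx": -0.186, "dy": -0.097, "dz": 0, "yaw": -0.93, "claw": 1}
    - {"dx": -0.186, "dy": -0.097, "dz": 0.05, "yaw": -0.93, "claw": 1}
    - {"dx": -0.186, "dy": -0.097, "dz": 0.085, "yaw": -0.93, "claw": 1}
    - {"dx": -0.186, "dy": -0.097, "dz": 0.085, "yaw": -0.93, "claw": 1}

```text
time: 4.38
tool_pos: [0.4968, 0.2138, 0.104]
tool_rot: [0.003, 0.73, -0.684, -0.001]
contact_force: [-1.0, 0.4, -3.2]
gripper_width: 0.291
grasp_force: 60.1
```

```bash
python3 - <<'E'
from h import *
go(.5035,.1800,.120,183.75)
snap("g3",{"side":(160,130,100,100),"top":(180,180,100,100)})
E
```

```text
t 4.38 tcp [0.4968 0.2138 0.104 ] ydir -176.29 R22 -1.0 w 0.291 F [-1.   0.4 -3.2] g 60.1
dx 0.068 dy -0.009 dz -0.032 yaw -0.000
```

View pics/g3.png

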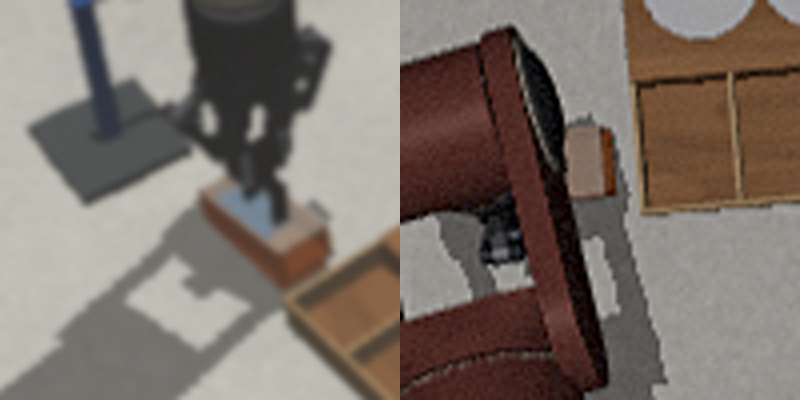

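Call:
send_rows:
  increments:
    - {"dx": 0.012, "dy": 0, "dz": 0, "yaw": 0, "claw": 1}
    - {"dx": 0.02, "dy": 0, "dz": -0.002, "yaw": 0, "claw": 1}
    - {"dx": 0.028, "dy": 0, "dz": -0.006, "yaw": 0, "claw": 1}
    - {"dx": 0.036, "dy": 0, "dz": -0.01, "yaw": 0, "claw": 1}
    - {"dx": 0.036, "dy": 0, "dz": -0.01, "yaw": 0, "claw": 1}

```text
time: 5.1
tool_pos: [0.5003, 0.1963, 0.1124]
tool_rot: [-0.0, 0.73, -0.684, 0.0]
contact_force: [0.7, -0.6, -3.3]
gripper_width: 0.289
grasp_force: 60.1
```

```bash
python3 - <<'E'
from h import *
pose()
E
```

```text
t 5.1 tcp [0.5003 0.1963 0.1124] ydir -176.25 R22 -1.0 w 0.289 F [ 0.7 -0.6 -3.3] g 60.1
```

Call:
send_rows:
  increments:
    - {"dx": 0.01, "dy": 0, "dz": 0, "yaw": 0, "claw": 1}
    - {"dx": 0.016, "dy": 0, "dz": 0, "yaw": 0, "claw": 1}
    - {"dx": 0.016, "dy": 0, "dz": 0, "yaw": 0, "claw": 1}

```text
time: 5.48
tool_pos: [0.5006, 0.1901, 0.1128]
tool_rot: [-0.002, 0.73, -0.684, -0.002]
contact_force: [-2.0, 6.7, -0.5]
gripper_width: 0.295
grasp_force: 60.3
```

```bash
python3 - <<'E'
from h import *
pose(); im=manip.grab_frame("side"); cv2.imwrite("pics/s4.png",cv2.resize(im[140:230,180:270,::-1],(540,540),interpolation=2))
E
```

```text
t 5.47 tcp [0.5006 0.1901 0.1128] ydir -176.28 R22 -1.0 w 0.295 F [-2.   6.7 -0.5] g 60.3
```

View pics/s4.png

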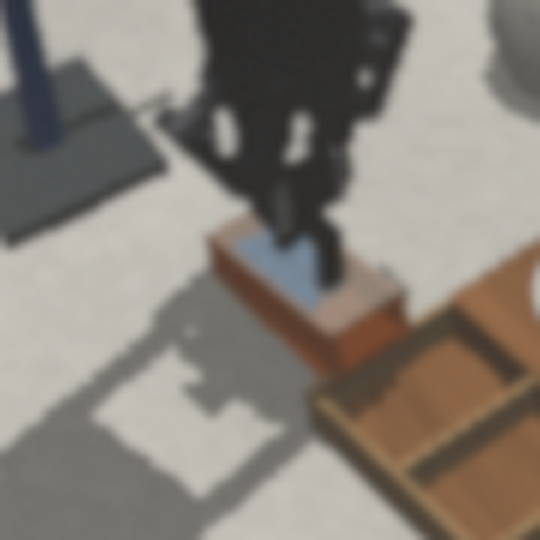

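Call:
send_rows:
  increments:
    - {"dx": 0.008, "dy": 0, "dz": 0, "yaw": 0, "claw": 1}
    - {"dx": 0.014, "dy": 0, "dz": -0.003, "yaw": 0, "claw": 1}
    - {"dx": 0.02, "dy": 0, "dz": -0.006, "yaw": 0, "claw": 1}
    - {"dx": 0.02, "dy": 0, "dz": -0.006, "yaw": 0, "claw": 1}

```text
time: 6.02
tool_pos: [0.5011, 0.1806, 0.1163]
tool_rot: [-0.002, 0.73, -0.684, -0.002]
contact_force: [-2.8, 6.2, 1.8]
gripper_width: 0.294
grasp_force: 60.1
```

```bash
python3 - <<'E'
from h import *
pose()
E
```

```text
t 6.03 tcp [0.5011 0.1806 0.1163] ydir -176.25 R22 -1.0 w 0.294 F [-2.8  6.2  1.8] g 60.1
```

Call:
send_rows:
  increments:
    - {"dx": 0.01, "dy": 0, "dz": -0.004, "yaw": 0, "claw": 1}
    - {"dx": 0.01, "dy": 0, "dz": -0.004, "yaw": 0, "claw": 1}
    - {"dx": -0.05, "dy": 0, "dz": -0.004, "yaw": 0, "claw": 1}
    - {"dx": -0.05, "dy": 0, "dz": -0.06, "yaw": 0, "claw": 1}
    - {"dx": -0.05, "dy": 0, "dz": -0.1, "yaw": 0, "claw": 1}
    - {"dx": -0.05, "dy": 0, "dz": -0.1, "yaw": 0, "claw": 1}

```text
time: 6.78
tool_pos: [0.5012, 0.2036, 0.1675]
tool_rot: [-0.002, 0.73, -0.684, 0.001]
contact_force: [-0.8, 0.2, -2.7]
gripper_width: 0.293
grasp_force: 60.1
```

```bash
python3 - <<'E'
from h import *
pose()
a=np.radians(3.75);R=np.array([[np.cos(a),-np.sin(a)],[np.sin(a),np.cos(a)]]);o=np.array([.569,.0178])
for k in(-99,-33,33,99): print("bay",k,(o+R@[-.035,k/1000]).round(4))
p=o+R@[-.04,.099]; go(*p,.165,93.75)
snap("s5",{"side":(190,110,90,90),"top":(180,180,100,100)})
E
```

```text
t 6.78 tcp [0.5012 0.2036 0.1675] ydir -176.24 R22 -1.0 w 0.293 F [-0.8  0.2 -2.7] g 60.1
bay -99 [ 0.5405 -0.0833]
bay -33 [ 0.5362 -0.0174]
bay 33 [0.5319 0.0484]
bay 99 [0.5276 0.1143]
t 6.78 tcp [0.5012 0.2036 0.1675] ydir -176.24 R22 -1.0 w 0.293 F [-0.8  0.2 -2.7] g 60.1
dx 0.182 dy -0.031 dz 0.005 yaw -1.047
```

View pics/s5.png

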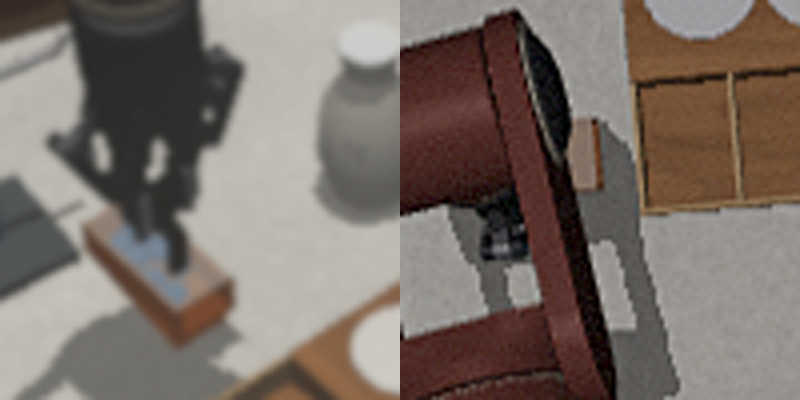

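Side view: the shaker is held with its mouth tipped down by roughly 9° and the pebbles are still inside. Next I'll turn it and carry it over the leftmost bay.

Call:
send_rows:
  increments:
    - {"dx": 0, "dy": 0, "dz": 0, "yaw": 0.06, "claw": 1}
    - {"dx": 0, "dy": 0, "dz": 0, "yaw": 0.15, "claw": 1}
    - {"dx": 0, "dy": 0, "dz": 0, "yaw": 0.25, "claw": 1}
    - {"dx": 0, "dy": 0, "dz": 0, "yaw": 0.35, "claw": 1}
    - {"dx": 0, "dy": 0, "dz": 0, "yaw": 0.45, "claw": 1}
    - {"dx": 0, "dy": 0, "dz": 0, "yaw": 0.55, "claw": 1}
    - {"dx": 0, "dy": 0, "dz": 0, "yaw": 0.65, "claw": 1}
    - {"dx": 0, "dy": 0, "dz": 0, "yaw": 0.75, "claw": 1}
    - {"dx": 0.02, "dy": -0.01, "dz": 0, "yaw": 0.85, "claw": 1}
    - {"dx": 0.05, "dy": -0.02, "dz": 0, "yaw": 0.95, "claw": 1}
    - {"dx": 0.09, "dy": -0.04, "dz": 0, "yaw": 1.0, "claw": 1}
    - {"dx": 0.13, "dy": -0.06, "dz": 0, "yaw": 1.0, "claw": 1}
    - {"dx": 0.165, "dy": -0.071, "dz": 0, "yaw": 1.0, "claw": 1}
    - {"dx": 0.18, "dy": -0.071, "dz": 0, "yaw": 1.0, "claw": 1}
    - {"dx": 0.18, "dy": -0.071, "dz": 0, "yaw": 1.0, "claw": 1}

```text
time: 8.75
tool_pos: [0.5405, 0.1157, 0.1645]
tool_rot: [-0.001, -0.068, 0.998, 0.0]
contact_force: [-0.3, 0.3, -3.8]
gripper_width: 0.294
grasp_force: 60.1
```

```bash
python3 - <<'E'
from h import *
a=np.radians(3.75);R=np.array([[np.cos(a),-np.sin(a)],[np.sin(a),np.cos(a)]]);o=np.array([.569,.0178])
p=o+R@[-.02,.099]; go(*p,.140,93.75)
for n in("side","top"):
    im=manip.grab_frame(n); cv2.imwrite(f"pics/{n}6.png",im[:,:,::-1]); print(n,blobs(im,(95,60,60),(125,255,255),8))
E
```

```text
t 8.75 tcp [0.5405 0.1157 0.1645] ydir 97.78 R22 -1.0 w 0.294 F [-0.3  0.3 -3.8] g 60.1
dx -0.004 dy -0.001 dz 0.049 yaw 0.047
side [([130.0, 25.9], [0, 0, 312, 70, 13070]), ([182.7, 142.8], [178, 128, 11, 35, 95])]
top [([136.9, 238.1], [134, 235, 7, 7, 42])]
```

Call:
send_rows:
  increments:
    - {"dx": -0.004, "dy": -0.001, "dz": 0.03, "yaw": 0.047, "claw": 1}
    - {"dx": -0.004, "dy": -0.001, "dz": 0.049, "yaw": 0.047, "claw": 1}
    - {"dx": -0.004, "dy": -0.001, "dz": 0.049, "yaw": 0.047, "claw": 1}

```text
time: 9.22
tool_pos: [0.5419, 0.1162, 0.1392]
tool_rot: [-0.001, -0.034, 0.999, 0.0]
contact_force: [-1.0, -0.4, -3.8]
gripper_width: 0.295
grasp_force: 60.1
```

```bash
python3 - <<'E'
from h import *
pose()
im=manip.grab_frame("side"); cv2.imwrite("pics/s7.png",cv2.resize(im[140:280,210:360,::-1],(750,700),interpolation=2)[:600])
t=manip.grab_frame("top"); cv2.imwrite("pics/t7.png",t[:,:,::-1])
print(blobs(im,(95,40,60),(125,255,255),5)[-6:])
E
```

```text
t 9.22 tcp [0.5419 0.1162 0.1392] ydir 93.88 R22 -1.0 w 0.295 F [-1.  -0.4 -3.8] g 60.1
[([266.5, 182.2], [265, 181, 4, 4, 10]), ([262.2, 184.5], [261, 183, 3, 4, 10]), ([257.3, 188.0], [256, 187, 4, 3, 9]), ([252.6, 191.2], [252, 190, 2, 3, 5]), ([344.6, 307.4], [338, 303, 15, 7, 28]), ([297.6, 324.5], [291, 322, 14, 5, 21])]
```

View pics/s7.png

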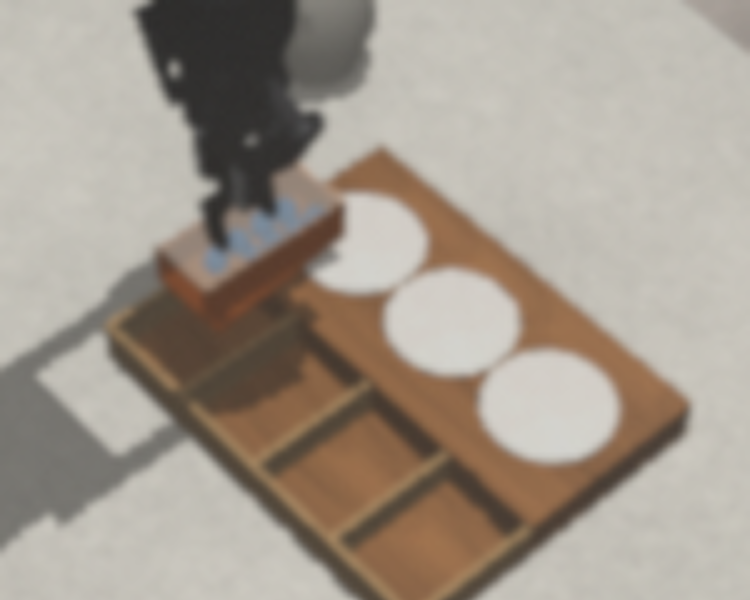

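Side view: the shaker is tipped over bay 3, with one column of four pebbles visible at about (253,191) to (267,182), and all bays are empty. I'll start shaking gently.

Call:
send_rows:
  increments:
    - {"dx": 0.03, "dy": 0, "dz": 0, "yaw": 0, "claw": 1}
    - {"dx": 0, "dy": 0, "dz": 0, "yaw": 0, "claw": 1}
    - {"dx": 0.03, "dy": 0, "dz": 0, "yaw": 0, "claw": 1}
    - {"dx": 0, "dy": 0, "dz": 0, "yaw": 0, "claw": 1}
    - {"dx": 0, "dy": 0, "dz": 0, "yaw": 0, "claw": 1}

```text
time: 9.95
tool_pos: [0.5439, 0.1158, 0.1411]
tool_rot: [0.001, -0.033, 0.999, 0.0]
contact_force: [0.2, 0.2, -3.6]
gripper_width: 0.295
grasp_force: 60.1
```

```bash
cat > look.py <<'E'
from h import *
import sys
pose()
a=np.radians(3.75);R=np.array([[np.cos(a),-np.sin(a)],[np.sin(a),np.cos(a)]]);o=np.array([.569,.0178])
for n in("side","top"):
    im=manip.grab_frame(n); cv2.imwrite(f"pics/{n}_{sys.argv[1]}.png",im[:,:,::-1])
    for c,s in blobs(im,(95,35,35),(125,255,255),4):
        g=on_plane(n,c,.012)[:2]; q=R.T@(g-o)*1000
        if -180<q[0]<160 and -200<q[1]<230: print(n,c,"area",s[4],"display xy at floor",q.round())
E
python3 look.py 8
```

```text
t 9.95 tcp [0.5439 0.1158 0.1411] ydir 93.79 R22 -1.0 w 0.295 F [ 0.2  0.2 -3.6] g 60.1
side [263.2, 183.6] area 28 display xy at floor [ 38. 142.]
side [256.5, 186.5] area 4 display xy at floor [ 14. 146.]
side [248.3, 193.7] area 10 display xy at floor [-23. 140.]
top [247.2, 213.7] area 26 display xy at floor [-43. 111.]
```

```bash
python3 - <<'E'
from h import *
t=cv2.imread("pics/top_8.png");h=cv2.cvtColor(t,cv2.COLOR_BGR2HSV);print(h[213,247],h[214,248],h[214,246])
s=cv2.imread("pics/side_8.png");h=cv2.cvtColor(s,cv2.COLOR_BGR2HSV);print(h[183,263],h[194,248])
cv2.imwrite("pics/v8.png",np.hstack([cv2.resize(t[180:250,215:285],(400,400),interpolation=2),cv2.resize(s[160:230,220:290],(400,400),interpolation=2)]))
E
```

```text
[104  53 124] [104  57 120] [107  54 123]
[106  41 143] [106  62 131]
```

View pics/v8.png

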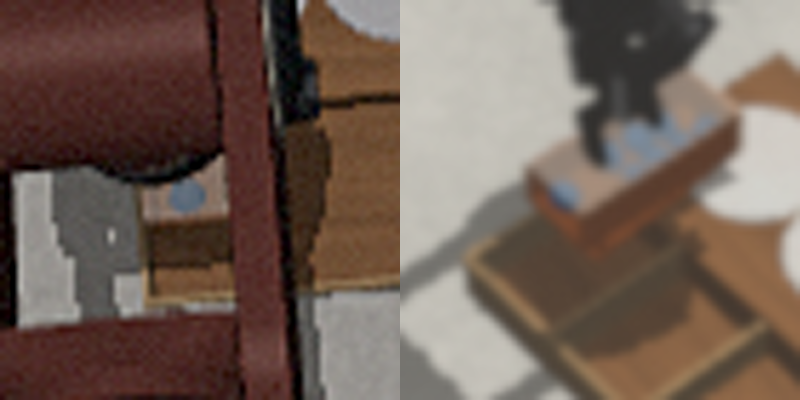

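One pebble has slid to the mouth, at top pixel (247,214), and the rest are further back. I'll do one more small jog.

Call:
send_rows:
  increments:
    - {"dx": 0.03, "dy": 0, "dz": 0, "yaw": 0, "claw": 1}
    - {"dx": 0, "dy": 0, "dz": 0, "yaw": 0, "claw": 1}
    - {"dx": 0, "dy": 0, "dz": 0, "yaw": 0, "claw": 1}

```text
time: 10.42
tool_pos: [0.5436, 0.1158, 0.1409]
tool_rot: [0.001, -0.033, 0.999, 0.0]
contact_force: [0.7, 0.1, -3.6]
gripper_width: 0.293
grasp_force: 60.1
```

```bash
python3 look.py 9
```

```text
t 10.43 tcp [0.5436 0.1158 0.1409] ydir 93.79 R22 -1.0 w 0.293 F [ 0.7  0.1 -3.6] g 60.1
side [262.1, 183.7] area 22 display xy at floor [ 35. 144.]
side [253.1, 189.9] area 8 display xy at floor [ -2. 142.]
side [246.4, 195.4] area 13 display xy at floor [-32. 138.]
top [247.6, 217.0] area 25 display xy at floor [-52. 110.]
```

Call:
send_rows:
  increments:
    - {"dx": 0.03, "dy": 0, "dz": 0, "yaw": 0, "claw": 1}
    - {"dx": 0, "dy": 0, "dz": 0, "yaw": 0, "claw": 1}
    - {"dx": 0, "dy": 0, "dz": 0, "yaw": 0, "claw": 1}

```text
time: 10.9
tool_pos: [0.5436, 0.1158, 0.1409]
tool_rot: [0.001, -0.033, 0.999, -0.0]
contact_force: [-0.3, -0.1, -2.6]
gripper_width: 0.294
grasp_force: 60.1
```

```bash
python3 look.py 10
```

```text
t 10.9 tcp [0.5436 0.1158 0.1409] ydir 93.79 R22 -1.0 w 0.294 F [-0.3 -0.1 -2.6] g 60.1
side [264.6, 183.1] area 9 display xy at floor [ 42. 140.]
side [256.9, 186.1] area 8 display xy at floor [ 16. 147.]
side [252.0, 190.7] area 7 display xy at floor [ -7. 142.]
side [242.6, 207.8] area 19 display xy at floor [-70. 108.]
top [250.5, 225.2] area 26 display xy at floor [-75. 104.]
```

A pebble now lies in bay 3: both views agree on display (-72,106). I'll shake on for a second one.

Call:
send_rows:
  increments:
    - {"dx": 0.03, "dy": 0, "dz": 0, "yaw": 0, "claw": 1}
    - {"dx": 0, "dy": 0, "dz": 0, "yaw": 0, "claw": 1}
    - {"dx": 0.03, "dy": 0, "dz": 0, "yaw": 0, "claw": 1}
    - {"dx": 0, "dy": 0, "dz": 0, "yaw": 0, "claw": 1}
    - {"dx": 0, "dy": 0, "dz": 0, "yaw": 0, "claw": 1}

```text
time: 11.62
tool_pos: [0.5438, 0.1158, 0.141]
tool_rot: [0.001, -0.033, 0.999, -0.0]
contact_force: [-0.0, 0.2, -3.2]
gripper_width: 0.293
grasp_force: 60.1
```

```bash
python3 look.py 11
```

```text
t 11.62 tcp [0.5438 0.1158 0.141 ] ydir 93.79 R22 -1.0 w 0.293 F [-0.   0.2 -3.2] g 60.1
side [266.3, 181.5] area 6 display xy at floor [ 51. 142.]
side [258.1, 186.3] area 15 display xy at floor [ 19. 143.]
side [247.0, 194.0] area 9 display xy at floor [-27. 142.]
side [241.1, 210.1] area 18 display xy at floor [-79. 104.]
top [252.6, 208.2] area 5 display xy at floor [-29.  95.]
top [246.6, 215.3] area 22 display xy at floor [-47. 113.]
top [250.1, 227.1] area 26 display xy at floor [-80. 106.]
```

Call:
send_rows:
  increments:
    - {"dx": 0.03, "dy": 0, "dz": 0, "yaw": 0, "claw": 1}
    - {"dx": 0, "dy": 0, "dz": 0, "yaw": 0, "claw": 1}
    - {"dx": 0.026, "dy": 0, "dz": 0, "yaw": 0, "claw": 1}
    - {"dx": 0, "dy": 0, "dz": 0, "yaw": 0, "claw": 1}
    - {"dx": 0, "dy": 0, "dz": 0, "yaw": 0, "claw": 1}

```text
time: 12.35
tool_pos: [0.5438, 0.1158, 0.1409]
tool_rot: [0.001, -0.033, 0.999, 0.0]
contact_force: [0.1, 0.3, -4.2]
gripper_width: 0.292
grasp_force: 60.1
```

```bash
python3 look.py 12
```

```text
t 12.35 tcp [0.5438 0.1158 0.1409] ydir 93.79 R22 -1.0 w 0.292 F [ 0.1  0.3 -4.2] g 60.1
side [266.5, 181.0] area 6 display xy at floor [ 53. 143.]
side [257.7, 186.8] area 14 display xy at floor [ 16. 143.]
side [249.2, 196.2] area 8 display xy at floor [-27. 130.]
side [241.9, 208.4] area 37 display xy at floor [-73. 108.]
top [251.6, 214.7] area 22 display xy at floor [-47.  99.]
top [247.8, 220.4] area 20 display xy at floor [-61. 110.]
top [250.0, 227.7] area 26 display xy at floor [-82. 106.]
```

Bay 3 has two pebbles now and another sits at the lip. I'll move on to the next bay.

Call:
send_rows:
  increments:
    - {"dx": 0, "dy": -0.03, "dz": -0.006, "yaw": 0, "claw": 1}
    - {"dx": 0, "dy": -0.07, "dz": -0.006, "yaw": 0, "claw": 1}
    - {"dx": 0, "dy": -0.11, "dz": -0.006, "yaw": 0, "claw": 1}
    - {"dx": 0, "dy": -0.132, "dz": -0.006, "yaw": 0, "claw": 1}
    - {"dx": 0, "dy": -0.132, "dz": -0.006, "yaw": 0, "claw": 1}
    - {"dx": 0.03, "dy": -0.132, "dz": -0.006, "yaw": 0, "claw": 1}
    - {"dx": 0, "dy": -0.132, "dz": -0.006, "yaw": 0, "claw": 1}
    - {"dx": 0, "dy": -0.132, "dz": -0.006, "yaw": 0, "claw": 1}

```text
time: 13.45
tool_pos: [0.5479, 0.0504, 0.1439]
tool_rot: [0.0, -0.034, 0.999, -0.0]
contact_force: [0.1, -1.1, -3.5]
gripper_width: 0.292
grasp_force: 60.1
```

```bash
python3 look.py 13
```

```text
t 13.45 tcp [0.5479 0.0504 0.1439] ydir 93.84 R22 -1.0 w 0.292 F [ 0.1 -1.1 -3.5] g 60.1
side [281.6, 195.1] area 7 display xy at floor [50. 69.]
side [250.7, 201.3] area 17 display xy at floor [-36. 112.]
side [271.2, 199.0] area 6 display xy at floor [16. 78.]
side [240.5, 210.7] area 10 display xy at floor [-82. 104.]
side [262.8, 211.0] area 12 display xy at floor [-32.  60.]
top [247.3, 210.6] area 9 display xy at floor [-34. 110.]
top [276.7, 214.8] area 26 display xy at floor [-53.  30.]
top [249.8, 227.5] area 26 display xy at floor [-81. 107.]
```

Call:
send_rows:
  increments:
    - {"dx": 0.03, "dy": 0, "dz": 0, "yaw": 0, "claw": 1}
    - {"dx": 0, "dy": 0, "dz": 0, "yaw": 0, "claw": 1}
    - {"dx": 0, "dy": 0, "dz": 0, "yaw": 0, "claw": 1}

```text
time: 13.92
tool_pos: [0.5479, 0.0499, 0.1439]
tool_rot: [0.0, -0.033, 0.999, -0.0]
contact_force: [1.1, -0.9, -2.9]
gripper_width: 0.296
grasp_force: 60.1
```

```bash
python3 look.py 14
```

```text
t 13.93 tcp [0.5479 0.0499 0.1439] ydir 93.8 R22 -1.0 w 0.296 F [ 1.1 -0.9 -2.9] g 60.1
side [278.0, 195.0] area 7 display xy at floor [42. 77.]
side [250.7, 201.2] area 18 display xy at floor [-36. 112.]
side [271.6, 199.8] area 5 display xy at floor [15. 75.]
side [240.5, 210.7] area 10 display xy at floor [-82. 104.]
side [259.1, 225.9] area 18 display xy at floor [-75.  25.]
top [247.7, 210.4] area 9 display xy at floor [-34. 108.]
top [278.7, 223.6] area 27 display xy at floor [-77.  27.]
top [249.8, 227.4] area 25 display xy at floor [-81. 107.]
```

Call:
send_rows:
  increments:
    - {"dx": 0.03, "dy": 0, "dz": 0, "yaw": 0, "claw": 1}
    - {"dx": 0, "dy": 0, "dz": 0, "yaw": 0, "claw": 1}
    - {"dx": 0.03, "dy": 0, "dz": 0, "yaw": 0, "claw": 1}
    - {"dx": 0, "dy": 0, "dz": 0, "yaw": 0, "claw": 1}
    - {"dx": 0, "dy": 0, "dz": 0, "yaw": 0, "claw": 1}

```text
time: 14.65
tool_pos: [0.5482, 0.0499, 0.1439]
tool_rot: [0.001, -0.033, 0.999, -0.0]
contact_force: [0.5, 0.2, -3.6]
gripper_width: 0.287
grasp_force: 60.1
```

```bash
python3 look.py 15
```

```text
t 14.65 tcp [0.5482 0.0499 0.1439] ydir 93.79 R22 -1.0 w 0.287 F [ 0.5  0.2 -3.6] g 60.1
side [278.2, 196.8] area 16 display xy at floor [38. 71.]
side [250.7, 201.2] area 18 display xy at floor [-36. 112.]
side [271.6, 199.8] area 5 display xy at floor [15. 75.]
side [240.5, 210.7] area 10 display xy at floor [-82. 104.]
side [257.9, 226.8] area 17 display xy at floor [-80.  25.]
top [278.8, 207.0] area 4 display xy at floor [-32.  23.]
top [247.5, 210.5] area 8 display xy at floor [-34. 109.]
top [278.8, 224.7] area 26 display xy at floor [-80.  27.]
top [249.8, 227.5] area 26 display xy at floor [-81. 107.]
```

Call:
send_rows:
  increments:
    - {"dx": 0.03, "dy": 0, "dz": 0, "yaw": 0, "claw": 1}
    - {"dx": 0, "dy": 0, "dz": 0, "yaw": 0, "claw": 1}
    - {"dx": 0.03, "dy": 0, "dz": 0, "yaw": 0, "claw": 1}
    - {"dx": 0, "dy": 0, "dz": 0, "yaw": 0, "claw": 1}
    - {"dx": 0, "dy": 0, "dz": 0, "yaw": 0, "claw": 1}

```text
time: 15.38
tool_pos: [0.5482, 0.0499, 0.144]
tool_rot: [0.001, -0.033, 0.999, -0.0]
contact_force: [-0.0, 0.2, -4.0]
gripper_width: 0.296
grasp_force: 60.1
```

```bash
python3 look.py 16
```

```text
t 15.38 tcp [0.5482 0.0499 0.144 ] ydir 93.8 R22 -1.0 w 0.296 F [-0.   0.2 -4. ] g 60.1
side [277.6, 197.1] area 18 display xy at floor [36. 71.]
side [250.7, 201.2] area 18 display xy at floor [-36. 112.]
side [240.5, 210.7] area 10 display xy at floor [-82. 104.]
side [263.5, 210.5] area 12 display xy at floor [-30.  60.]
side [257.9, 226.8] area 17 display xy at floor [-80.  25.]
top [247.4, 210.8] area 9 display xy at floor [-35. 109.]
top [276.9, 214.2] area 24 display xy at floor [-51.  30.]
top [278.6, 224.6] area 30 display xy at floor [-80.  28.]
top [250.0, 227.5] area 27 display xy at floor [-81. 106.]
```

Bay 2 has one pebble and another is at the lip. I'll carry that one to bay 1.

Call:
send_rows:
  increments:
    - {"dx": 0, "dy": -0.03, "dz": 0, "yaw": 0, "claw": 1}
    - {"dx": 0, "dy": -0.07, "dz": 0, "yaw": 0, "claw": 1}
    - {"dx": 0, "dy": -0.11, "dz": 0, "yaw": 0, "claw": 1}
    - {"dx": 0, "dy": -0.132, "dz": 0, "yaw": 0, "claw": 1}
    - {"dx": 0, "dy": -0.132, "dz": 0, "yaw": 0, "claw": 1}
    - {"dx": 0.03, "dy": -0.132, "dz": 0, "yaw": 0, "claw": 1}
    - {"dx": 0, "dy": -0.132, "dz": 0, "yaw": 0, "claw": 1}
    - {"dx": 0, "dy": -0.132, "dz": 0, "yaw": 0, "claw": 1}

```text
time: 16.48
tool_pos: [0.5523, -0.0155, 0.1439]
tool_rot: [0.0, -0.034, 0.999, -0.0]
contact_force: [0.6, 0.2, -3.0]
gripper_width: 0.295
grasp_force: 60.1
```

```bash
python3 look.py 17
```

```text
t 16.48 tcp [ 0.5523 -0.0155  0.1439] ydir 93.85 R22 -1.0 w 0.295 F [ 0.6  0.2 -3. ] g 60.1
side [250.8, 201.2] area 19 display xy at floor [-36. 112.]
side [240.5, 210.5] area 14 display xy at floor [-81. 104.]
side [292.0, 212.0] area 20 display xy at floor [31.  1.]
side [284.0, 216.5] area 4 display xy at floor [2. 4.]
side [258.1, 226.6] area 17 display xy at floor [-79.  25.]
side [274.2, 237.0] area 20 display xy at floor [-67. -33.]
top [245.6, 210.7] area 26 display xy at floor [-34. 114.]
top [302.8, 221.2] area 25 display xy at floor [-77. -39.]
top [278.6, 224.5] area 24 display xy at floor [-80.  28.]
top [249.9, 227.7] area 25 display xy at floor [-82. 106.]
```

Call:
send_rows:
  increments:
    - {"dx": 0, "dy": -0.03, "dz": 0, "yaw": 0, "claw": 1}
    - {"dx": 0, "dy": -0.07, "dz": 0, "yaw": 0, "claw": 1}
    - {"dx": 0, "dy": -0.11, "dz": 0, "yaw": 0, "claw": 1}
    - {"dx": 0, "dy": -0.132, "dz": 0, "yaw": 0, "claw": 1}
    - {"dx": 0, "dy": -0.132, "dz": 0, "yaw": 0, "claw": 1}
    - {"dx": 0.03, "dy": -0.132, "dz": 0, "yaw": 0, "claw": 1}
    - {"dx": 0, "dy": -0.132, "dz": 0, "yaw": 0, "claw": 1}
    - {"dx": 0.03, "dy": -0.132, "dz": 0, "yaw": 0, "claw": 1}
    - {"dx": 0, "dy": -0.132, "dz": 0, "yaw": 0, "claw": 1}
    - {"dx": 0.03, "dy": -0.132, "dz": 0, "yaw": 0, "claw": 1}
    - {"dx": 0, "dy": -0.132, "dz": 0, "yaw": 0, "claw": 1}
    - {"dx": 0, "dy": -0.132, "dz": 0, "yaw": 0, "claw": 1}

```text
time: 18.08
tool_pos: [0.5571, -0.0818, 0.1439]
tool_rot: [0.001, -0.033, 0.999, -0.0]
contact_force: [1.0, -0.5, -2.8]
gripper_width: 0.295
grasp_force: 60.1
```

```bash
python3 look.py 18
```

```text
t 18.07 tcp [ 0.5571 -0.0818  0.1439] ydir 93.81 R22 -1.0 w 0.295 F [ 1.  -0.5 -2.8] g 60.1
side [250.8, 201.2] area 19 display xy at floor [-36. 112.]
side [240.5, 210.5] area 14 display xy at floor [-81. 104.]
side [257.9, 226.9] area 14 display xy at floor [-80.  25.]
side [309.7, 225.2] area 11 display xy at floor [ 37. -68.]
side [314.2, 225.8] area 6 display xy at floor [ 46. -79.]
side [308.7, 230.0] area 7 display xy at floor [ 23. -79.]
side [299.6, 231.6] area 13 display xy at floor [ -0. -66.]
side [272.0, 241.3] area 9 display xy at floor [-81. -40.]
top [245.6, 210.7] area 26 display xy at floor [-34. 114.]
top [278.7, 224.8] area 27 display xy at floor [-81.  27.]
top [250.2, 227.7] area 25 display xy at floor [-82. 106.]
```

Call:
send_rows:
  increments:
    - {"dx": 0.03, "dy": 0, "dz": 0, "yaw": 0, "claw": 1}
    - {"dx": 0, "dy": 0, "dz": 0, "yaw": 0, "claw": 1}
    - {"dx": 0.03, "dy": 0, "dz": 0, "yaw": 0, "claw": 1}
    - {"dx": 0, "dy": 0, "dz": 0, "yaw": 0, "claw": 1}
    - {"dx": 0, "dy": 0, "dz": 0, "yaw": 0, "claw": 1}

```text
time: 18.8
tool_pos: [0.557, -0.0819, 0.144]
tool_rot: [0.001, -0.033, 0.999, -0.0]
contact_force: [0.1, -0.4, -2.7]
gripper_width: 0.295
grasp_force: 60.1
```

```bash
python3 look.py 19
```

```text
t 18.8 tcp [ 0.557  -0.0819  0.144 ] ydir 93.8 R22 -1.0 w 0.295 F [ 0.1 -0.4 -2.7] g 60.1
side [250.8, 201.2] area 19 display xy at floor [-36. 112.]
side [240.5, 210.5] area 14 display xy at floor [-81. 104.]
side [257.9, 226.9] area 14 display xy at floor [-80.  25.]
side [307.3, 228.1] area 22 display xy at floor [ 25. -71.]
side [314.0, 226.5] area 4 display xy at floor [ 44. -80.]
side [297.5, 233.5] area 12 display xy at floor [ -9. -67.]
side [272.0, 241.3] area 9 display xy at floor [-81. -40.]
top [320.8, 203.7] area 15 display xy at floor [-33. -92.]
top [245.7, 210.7] area 26 display xy at floor [-34. 114.]
top [278.7, 224.8] area 27 display xy at floor [-81.  27.]
top [250.2, 227.7] area 25 display xy at floor [-82. 106.]
```

Call:
send_rows:
  increments:
    - {"dx": 0.03, "dy": 0, "dz": 0, "yaw": 0, "claw": 1}
    - {"dx": 0, "dy": 0, "dz": 0, "yaw": 0, "claw": 1}
    - {"dx": 0.03, "dy": 0, "dz": 0, "yaw": 0, "claw": 1}
    - {"dx": 0, "dy": 0, "dz": 0, "yaw": 0, "claw": 1}
    - {"dx": 0.03, "dy": 0, "dz": 0, "yaw": 0, "claw": 1}
    - {"dx": 0, "dy": 0, "dz": 0, "yaw": 0, "claw": 1}
    - {"dx": 0, "dy": 0, "dz": 0, "yaw": 0, "claw": 1}

```text
time: 19.77
tool_pos: [0.5571, -0.0818, 0.144]
tool_rot: [0.001, -0.033, 0.999, -0.0]
contact_force: [0.1, 0.1, -2.9]
gripper_width: 0.294
grasp_force: 60.1
```

```bash
python3 look.py 20
```

```text
t 19.77 tcp [ 0.5571 -0.0818  0.144 ] ydir 93.81 R22 -1.0 w 0.294 F [ 0.1  0.1 -2.9] g 60.1
side [250.8, 201.2] area 19 display xy at floor [-36. 112.]
side [240.5, 210.5] area 14 display xy at floor [-81. 104.]
side [257.9, 226.9] area 14 display xy at floor [-80.  25.]
side [306.9, 226.6] area 11 display xy at floor [ 28. -67.]
side [306.0, 232.0] area 7 display xy at floor [ 13. -79.]
side [294.5, 235.7] area 14 display xy at floor [-21. -67.]
side [272.0, 241.3] area 9 display xy at floor [-81. -40.]
top [321.8, 207.2] area 22 display xy at floor [-43. -94.]
top [245.7, 210.7] area 26 display xy at floor [-34. 114.]
top [278.7, 224.8] area 27 display xy at floor [-81.  27.]
top [250.0, 227.7] area 26 display xy at floor [-82. 106.]
```

Call:
send_rows:
  increments:
    - {"dx": 0.034, "dy": 0, "dz": 0, "yaw": 0, "claw": 1}
    - {"dx": 0, "dy": 0, "dz": 0, "yaw": 0, "claw": 1}
    - {"dx": 0.034, "dy": 0, "dz": 0, "yaw": 0, "claw": 1}
    - {"dx": 0, "dy": 0, "dz": 0, "yaw": 0, "claw": 1}
    - {"dx": 0.034, "dy": 0, "dz": 0, "yaw": 0, "claw": 1}
    - {"dx": 0, "dy": 0, "dz": 0, "yaw": 0, "claw": 1}
    - {"dx": 0, "dy": 0, "dz": 0, "yaw": 0, "claw": 1}

```text
time: 20.75
tool_pos: [0.5566, -0.0818, 0.1438]
tool_rot: [0.0, -0.033, 0.999, -0.0]
contact_force: [-0.8, 0.4, -2.9]
gripper_width: 0.29
grasp_force: 60.1
```

```bash
python3 look.py 21
```

```text
t 20.75 tcp [ 0.5566 -0.0818  0.1438] ydir 93.81 R22 -1.0 w 0.29 F [-0.8  0.4 -2.9] g 60.1
side [250.8, 201.2] area 19 display xy at floor [-36. 112.]
side [240.5, 210.5] area 14 display xy at floor [-81. 104.]
side [317.2, 223.8] area 6 display xy at floor [ 57. -79.]
side [257.9, 226.9] area 14 display xy at floor [-80.  25.]
side [306.6, 226.6] area 13 display xy at floor [ 27. -66.]
side [304.8, 233.4] area 5 display xy at floor [  7. -80.]
side [272.0, 241.3] area 9 display xy at floor [-81. -40.]
side [288.9, 250.9] area 22 display xy at floor [-67. -94.]
top [245.7, 210.7] area 26 display xy at floor [-34. 114.]
top [321.4, 215.2] area 25 display xy at floor [-65. -91.]
top [278.7, 224.8] area 27 display xy at floor [-81.  27.]
top [249.9, 227.7] area 25 display xy at floor [-82. 106.]
```

All bays have at least one pebble, and three are left in the shaker. I'll shake those out here.

Call:
send_rows:
  increments:
    - {"dx": 0.04, "dy": 0, "dz": 0, "yaw": 0, "claw": 1}
    - {"dx": 0, "dy": 0, "dz": 0, "yaw": 0, "claw": 1}
    - {"dx": 0.04, "dy": 0, "dz": 0, "yaw": 0, "claw": 1}
    - {"dx": 0, "dy": 0, "dz": 0, "yaw": 0, "claw": 1}
    - {"dx": 0.04, "dy": 0, "dz": 0, "yaw": 0, "claw": 1}
    - {"dx": 0, "dy": 0, "dz": 0, "yaw": 0, "claw": 1}
    - {"dx": 0.04, "dy": 0, "dz": 0, "yaw": 0, "claw": 1}
    - {"dx": 0, "dy": 0, "dz": 0, "yaw": 0, "claw": 1}
    - {"dx": 0.04, "dy": 0, "dz": 0, "yaw": 0, "claw": 1}
    - {"dx": 0, "dy": 0, "dz": 0, "yaw": 0, "claw": 1}
    - {"dx": 0, "dy": 0, "dz": 0, "yaw": 0, "claw": 1}

```text
time: 22.22
tool_pos: [0.5564, -0.0818, 0.1438]
tool_rot: [0.0, -0.033, 0.999, -0.0]
contact_force: [0.5, 0.1, -1.6]
gripper_width: 0.293
grasp_force: 60.1
```

```bash
python3 look.py 22
```

```text
t 22.23 tcp [ 0.5564 -0.0818  0.1438] ydir 93.81 R22 -1.0 w 0.293 F [ 0.5  0.1 -1.6] g 60.1
side [250.8, 201.2] area 19 display xy at floor [-36. 112.]
side [240.5, 210.5] area 14 display xy at floor [-81. 104.]
side [317.5, 224.0] area 4 display xy at floor [ 58. -80.]
side [257.9, 226.9] area 14 display xy at floor [-80.  25.]
side [310.8, 225.0] area 10 display xy at floor [ 40. -70.]
side [305.8, 232.2] area 6 display xy at floor [ 12. -79.]
side [272.0, 241.3] area 9 display xy at floor [-81. -40.]
side [288.9, 250.9] area 22 display xy at floor [-67. -94.]
top [245.6, 210.8] area 25 display xy at floor [-35. 114.]
top [321.3, 215.3] area 24 display xy at floor [-65. -91.]
top [278.7, 224.8] area 27 display xy at floor [-81.  27.]
top [250.0, 227.7] area 26 display xy at floor [-82. 106.]
```

Call:
send_rows:
  increments:
    - {"dx": -0.06, "dy": 0, "dz": 0, "yaw": 0, "claw": 1}
    - {"dx": -0.045, "dy": 0, "dz": 0, "yaw": 0, "claw": 1}
    - {"dx": -0.015, "dy": 0, "dz": 0, "yaw": 0, "claw": 1}
    - {"dx": 0.025, "dy": 0, "dz": 0, "yaw": 0, "claw": 1}
    - {"dx": -0.045, "dy": 0, "dz": 0, "yaw": 0, "claw": 1}
    - {"dx": -0.06, "dy": 0, "dz": 0, "yaw": 0, "claw": 1}
    - {"dx": -0.045, "dy": 0, "dz": 0, "yaw": 0, "claw": 1}
    - {"dx": -0.015, "dy": 0, "dz": 0, "yaw": 0, "claw": 1}
    - {"dx": 0.025, "dy": 0, "dz": 0, "yaw": 0, "claw": 1}
    - {"dx": -0.045, "dy": 0, "dz": 0, "yaw": 0, "claw": 1}
    - {"dx": -0.06, "dy": 0, "dz": 0, "yaw": 0, "claw": 1}
    - {"dx": 0, "dy": 0, "dz": 0, "yaw": 0, "claw": 1}
    - {"dx": 0, "dy": 0, "dz": 0, "yaw": 0, "claw": 1}

```text
time: 23.95
tool_pos: [0.5536, -0.0816, 0.1427]
tool_rot: [-0.001, -0.033, 0.999, 0.0]
contact_force: [-0.1, -0.2, -3.8]
gripper_width: 0.291
grasp_force: 60.2
```

```bash
python3 look.py 23
```

```text
t 23.95 tcp [ 0.5536 -0.0816  0.1427] ydir 93.77 R22 -1.0 w 0.291 F [-0.1 -0.2 -3.8] g 60.2
side [251.0, 201.2] area 20 display xy at floor [-35. 112.]
side [240.5, 210.5] area 14 display xy at floor [-81. 104.]
side [257.9, 226.9] area 14 display xy at floor [-80.  25.]
side [303.7, 230.7] area 11 display xy at floor [ 11. -71.]
side [300.9, 235.7] area 9 display xy at floor [ -7. -79.]
side [272.0, 241.3] area 9 display xy at floor [-81. -40.]
side [288.9, 250.9] area 22 display xy at floor [-67. -94.]
top [245.6, 210.8] area 25 display xy at floor [-35. 114.]
top [321.3, 215.5] area 22 display xy at floor [-66. -91.]
top [278.7, 224.8] area 27 display xy at floor [-81.  27.]
top [250.0, 227.7] area 26 display xy at floor [-82. 106.]
```

The sawtooth shake works: the pebbles moved about 20 mm towards the mouth. I'll repeat it.

Call:
send_rows:
  increments:
    - {"dx": -0.06, "dy": 0, "dz": 0, "yaw": 0, "claw": 1}
    - {"dx": -0.045, "dy": 0, "dz": 0, "yaw": 0, "claw": 1}
    - {"dx": -0.015, "dy": 0, "dz": 0, "yaw": 0, "claw": 1}
    - {"dx": 0.025, "dy": 0, "dz": 0, "yaw": 0, "claw": 1}
    - {"dx": -0.045, "dy": 0, "dz": 0, "yaw": 0, "claw": 1}
    - {"dx": -0.06, "dy": 0, "dz": 0, "yaw": 0, "claw": 1}
    - {"dx": -0.045, "dy": 0, "dz": 0, "yaw": 0, "claw": 1}
    - {"dx": -0.015, "dy": 0, "dz": 0, "yaw": 0, "claw": 1}
    - {"dx": 0.025, "dy": 0, "dz": 0, "yaw": 0, "claw": 1}
    - {"dx": -0.045, "dy": 0, "dz": 0, "yaw": 0, "claw": 1}
    - {"dx": -0.06, "dy": 0, "dz": 0, "yaw": 0, "claw": 1}
    - {"dx": 0, "dy": 0, "dz": 0, "yaw": 0, "claw": 1}
    - {"dx": 0, "dy": 0, "dz": 0, "yaw": 0, "claw": 1}

```text
time: 25.68
tool_pos: [0.5536, -0.0816, 0.1427]
tool_rot: [-0.001, -0.033, 0.999, 0.0]
contact_force: [0.1, 0.1, -3.0]
gripper_width: 0.292
grasp_force: 60.2
```

```bash
python3 look.py 24
```

```text
t 25.68 tcp [ 0.5536 -0.0816  0.1427] ydir 93.77 R22 -1.0 w 0.292 F [ 0.1  0.1 -3. ] g 60.2
side [250.8, 201.2] area 19 display xy at floor [-36. 112.]
side [240.5, 210.5] area 14 display xy at floor [-81. 104.]
side [257.9, 226.9] area 14 display xy at floor [-80.  25.]
side [315.8, 225.4] area 5 display xy at floor [ 50. -81.]
side [303.8, 231.5] area 11 display xy at floor [  9. -73.]
side [299.9, 236.7] area 7 display xy at floor [-11. -79.]
side [272.0, 241.3] area 9 display xy at floor [-81. -40.]
side [288.9, 250.9] area 22 display xy at floor [-67. -94.]
top [300.0, 192.5] area 4 display xy at floor [  2. -38.]
top [245.6, 210.7] area 26 display xy at floor [-34. 114.]
top [321.3, 215.6] area 23 display xy at floor [-66. -91.]
top [278.7, 224.8] area 27 display xy at floor [-81.  27.]
top [250.0, 227.7] area 26 display xy at floor [-82. 106.]
```

Call:
send_rows:
  increments:
    - {"dx": 0.03, "dy": 0, "dz": 0, "yaw": 0, "claw": 1}
    - {"dx": 0.044, "dy": 0, "dz": 0.015, "yaw": 0, "claw": 1}
    - {"dx": 0.044, "dy": 0, "dz": 0.03, "yaw": 0, "claw": 1}
    - {"dx": 0.044, "dy": 0, "dz": 0.034, "yaw": 0, "claw": 1}

```text
time: 26.28
tool_pos: [0.5339, -0.0833, 0.1283]
tool_rot: [-0.001, -0.033, 0.999, 0.0]
contact_force: [-10.4, 1.5, 17.5]
gripper_width: 0.293
grasp_force: 62.6
```

```bash
python3 look.py 25
```

```text
t 26.27 tcp [ 0.5339 -0.0833  0.1283] ydir 93.8 R22 -1.0 w 0.293 F [-10.4   1.5  17.5] g 62.6
side [250.8, 201.2] area 19 display xy at floor [-36. 112.]
side [240.5, 210.5] area 14 display xy at floor [-81. 104.]
side [257.9, 226.9] area 14 display xy at floor [-80.  25.]
side [310.4, 231.8] area 5 display xy at floor [ 23. -87.]
side [300.4, 237.1] area 11 display xy at floor [-11. -81.]
side [272.1, 241.2] area 8 display xy at floor [-81. -39.]
side [296.0, 242.3] area 7 display xy at floor [-33. -86.]
top [245.6, 210.8] area 25 display xy at floor [-35. 114.]
top [278.7, 224.8] area 27 display xy at floor [-81.  27.]
top [250.0, 227.7] area 26 display xy at floor [-82. 106.]
```

Call:
send_rows:
  increments:
    - {"dx": 0, "dy": 0, "dz": 0.006, "yaw": 0, "claw": 1}
    - {"dx": 0, "dy": 0, "dz": 0.01, "yaw": 0, "claw": 1}

```text
time: 26.62
tool_pos: [0.5346, -0.0834, 0.1283]
tool_rot: [-0.001, -0.033, 0.999, 0.0]
contact_force: [-21.8, 3.9, 40.3]
gripper_width: 0.293
grasp_force: 65.7
```

```bash
python3 look.py 26
```

```text
t 26.62 tcp [ 0.5346 -0.0834  0.1283] ydir 93.84 R22 -1.0 w 0.293 F [-21.8   3.9  40.3] g 65.7
side [250.8, 201.2] area 19 display xy at floor [-36. 112.]
side [240.5, 210.5] area 14 display xy at floor [-81. 104.]
side [257.9, 226.9] area 14 display xy at floor [-80.  25.]
side [310.8, 232.0] area 5 display xy at floor [ 23. -88.]
side [300.5, 237.0] area 10 display xy at floor [-11. -81.]
side [272.1, 241.2] area 8 display xy at floor [-81. -39.]
side [296.0, 242.3] area 7 display xy at floor [-33. -86.]
top [245.7, 210.7] area 26 display xy at floor [-34. 114.]
top [278.7, 224.8] area 27 display xy at floor [-81.  27.]
top [250.0, 227.7] area 26 display xy at floor [-82. 106.]
```

Call:
send_rows:
  increments:
    - {"dx": -0.01, "dy": 0, "dz": -0.03, "yaw": 0, "claw": 1}
    - {"dx": -0.03, "dy": 0, "dz": -0.06, "yaw": 0, "claw": 1}
    - {"dx": -0.042, "dy": 0.02, "dz": -0.07, "yaw": 0, "claw": 1}
    - {"dx": -0.042, "dy": 0.06, "dz": -0.07, "yaw": -0.06, "claw": 1}
    - {"dx": -0.042, "dy": 0.11, "dz": -0.07, "yaw": -0.15, "claw": 1}
    - {"dx": -0.042, "dy": 0.16, "dz": -0.07, "yaw": -0.25, "claw": 1}
    - {"dx": -0.042, "dy": 0.21, "dz": -0.07, "yaw": -0.35, "claw": 1}
    - {"dx": -0.042, "dy": 0.26, "dz": -0.07, "yaw": -0.45, "claw": 1}
    - {"dx": -0.042, "dy": 0.286, "dz": -0.07, "yaw": -0.55, "claw": 1}
    - {"dx": -0.042, "dy": 0.296, "dz": -0.07, "yaw": -0.65, "claw": 1}
    - {"dx": -0.03, "dy": 0.296, "dz": -0.07, "yaw": -0.75, "claw": 1}
    - {"dx": -0.01, "dy": 0.296, "dz": -0.07, "yaw": -0.85, "claw": 1}
    - {"dx": 0.01, "dy": 0.296, "dz": -0.07, "yaw": -0.95, "claw": 1}
    - {"dx": 0.014, "dy": 0.296, "dz": -0.07, "yaw": -1.0, "claw": 1}
    - {"dx": 0.014, "dy": 0.296, "dz": -0.07, "yaw": -1.0, "claw": 1}

```text
time: 28.6
tool_pos: [0.5171, 0.07, 0.1558]
tool_rot: [-0.002, -0.703, 0.711, -0.002]
contact_force: [-0.4, -0.4, -2.3]
gripper_width: 0.295
grasp_force: 60.2
```

```bash
python3 look.py 27; python3 - <<'E'
from h import *
a=np.radians(3.75);R=np.array([[np.cos(a),-np.sin(a)],[np.sin(a),np.cos(a)]]);o=np.array([.569,.0178])
p,_=pose(); print("display xy",(R.T@(p[:2]-o)*1000).round(1))
p=o+R@[-.048,.052]; go(*p,.131,184)
t=cv2.imread("pics/top_27.png");s=cv2.imread("pics/side_27.png")
cv2.imwrite("pics/v27.png",np.hstack([cv2.resize(t[140:250,210:350],(400,400),interpolation=2),cv2.resize(s[150:270,215:335],(400,400),interpolation=2)]))
E
```

```text
t 28.6 tcp [0.5171 0.07   0.1558] ydir 179.34 R22 -1.0 w 0.295 F [-0.4 -0.4 -2.3] g 60.2
side [252.9, 193.6] area 11 display xy at floor [-12. 131.]
side [240.8, 210.6] area 10 display xy at floor [-81. 103.]
side [257.6, 226.8] area 14 display xy at floor [-80.  25.]
side [272.0, 241.3] area 9 display xy at floor [-81. -40.]
side [288.9, 250.9] area 22 display xy at floor [-67. -94.]
top [321.3, 215.3] area 24 display xy at floor [-65. -91.]
top [302.6, 223.8] area 25 display xy at floor [-84. -38.]
top [249.9, 227.4] area 28 display xy at floor [-81. 106.]
t 28.7 tcp [0.5174 0.0696 0.1561] ydir 179.32 R22 -1.0 w 0.295 F [-0.1  0.3 -2.8] g 60.2
display xy [-48.1  55. ]
t 28.7 tcp [0.5174 0.0696 0.1561] ydir 179.32 R22 -1.0 w 0.295 F [-0.1  0.3 -2.8] g 60.2
dx 0.006 dy -0.001 dz 0.050 yaw -0.054
```

View pics/v27.png

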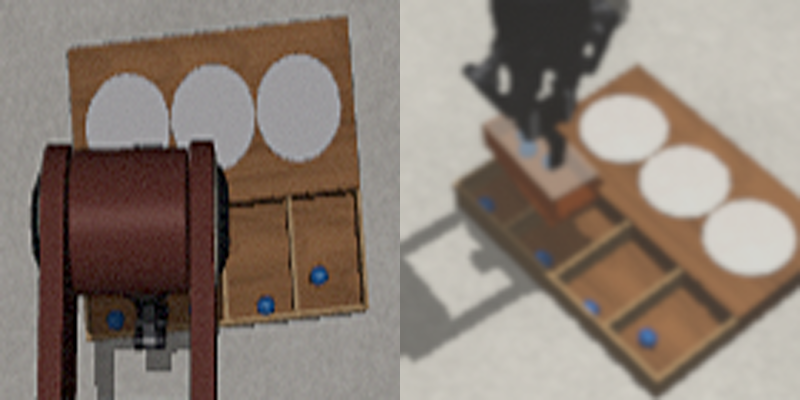

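Both views show one or two pebbles in every bay, with the shaker above bays 2 and 3 and its mouth facing -y. I'll press its front against the middle divider to tip it further over bay 1.

Call:
send_rows:
  increments:
    - {"dx": 0.006, "dy": -0.001, "dz": 0.03, "yaw": -0.05, "claw": 1}
    - {"dx": 0.01, "dy": -0.001, "dz": 0.05, "yaw": -0.05, "claw": 1}
    - {"dx": 0.02, "dy": -0.001, "dz": 0.05, "yaw": -0.05, "claw": 1}
    - {"dx": 0.03, "dy": -0.001, "dz": 0.05, "yaw": -0.05, "claw": 1}
    - {"dx": 0.038, "dy": -0.001, "dz": 0.05, "yaw": -0.05, "claw": 1}

```text
time: 29.32
tool_pos: [0.5172, 0.0754, 0.1305]
tool_rot: [0.012, 0.716, -0.698, 0.013]
contact_force: [0.1, -0.3, -2.2]
gripper_width: 0.296
grasp_force: 60.3
```

```bash
python3 look.py 28
```

```text
t 29.32 tcp [0.5172 0.0754 0.1305] ydir -178.58 R22 -0.9993 w 0.296 F [ 0.1 -0.3 -2.2] g 60.3
side [249.9, 196.3] area 15 display xy at floor [-26. 129.]
side [256.8, 199.4] area 14 display xy at floor [-18. 106.]
side [240.8, 210.6] area 10 display xy at floor [-81. 103.]
side [257.9, 226.8] area 9 display xy at floor [-80.  25.]
side [272.0, 241.3] area 9 display xy at floor [-81. -40.]
side [288.9, 250.9] area 22 display xy at floor [-67. -94.]
top [321.3, 215.3] area 24 display xy at floor [-65. -91.]
top [280.7, 224.5] area 6 display xy at floor [-80.  22.]
top [302.6, 223.8] area 25 display xy at floor [-84. -38.]
top [249.9, 227.6] area 26 display xy at floor [-81. 106.]
```

```bash
python3 - <<'E'
from h import *
s=manip.state(); print(s["joint_pos"].round(3)); p,R=pose(); print(R.round(3).tolist(), s["ft_torque"].round(2))
E
```

```text
[ 0.021 -0.084  1.955 -0.038  1.27  -3.135]
t 29.43 tcp [0.5172 0.0754 0.1305] ydir -178.57 R22 -0.9993 w 0.296 F [ 0.1 -0.1 -2. ] g 60.3
[[0.025, -1.0, 0.001], [-0.999, -0.025, -0.036], [0.036, -0.0, -0.999]] [-0.14 -0.01 -0.  ]
```

Call:
send_rows:
  increments:
    - {"dx": -0.03, "dy": 0, "dz": -0.02, "yaw": 0.09, "claw": 1}
    - {"dx": -0.03, "dy": 0, "dz": -0.02, "yaw": 0.09, "claw": 1}
    - {"dx": -0.03, "dy": 0, "dz": -0.02, "yaw": 0.09, "claw": 1}

```text
time: 29.8
tool_pos: [0.5165, 0.0909, 0.1396]
tool_rot: [-0.012, -0.668, 0.744, -0.014]
contact_force: [-0.3, -0.3, -3.1]
gripper_width: 0.293
grasp_force: 60.2
```

```bash
python3 - <<'E'
from h import *
s=manip.state(); print(s["joint_pos"].round(3)); p,R=pose(); print(R.round(3).tolist())
E
```

```text
[ 0.051 -0.089  1.944 -0.038  1.289 -2.973]
t 29.8 tcp [0.5165 0.0909 0.1396] ydir 173.85 R22 -0.9993 w 0.293 F [-0.3 -0.3 -3.1] g 60.2
[[-0.107, -0.994, 0.001], [-0.994, 0.107, -0.036], [0.036, -0.004, -0.999]]
```

Call:
send_rows:
  increments:
    - {"dx": 0.03, "dy": 0, "dz": 0, "yaw": 0, "claw": 1}
    - {"dx": 0.06, "dy": 0, "dz": 0.01, "yaw": 0, "claw": 1}
    - {"dx": 0.07, "dy": 0, "dz": 0.02, "yaw": 0, "claw": 1}
    - {"dx": 0.08, "dy": 0, "dz": 0.02, "yaw": 0, "claw": 1}
    - {"dx": 0.09, "dy": 0, "dz": 0.02, "yaw": 0, "claw": 1}

```text
time: 30.42
tool_pos: [0.5115, 0.0474, 0.1314]
tool_rot: [-0.01, -0.667, 0.745, -0.012]
contact_force: [-2.0, 7.5, -0.1]
gripper_width: 0.293
grasp_force: 60.3
```

```bash
python3 look.py 29; python3 -c "
from h import *
print(manip.state()['joint_pos'].round(3))"
```

```text
t 30.43 tcp [0.5115 0.0474 0.1314] ydir 173.72 R22 -0.9995 w 0.293 F [-2.   7.5 -0.1] g 60.3
side [254.5, 202.5] area 4 display xy at floor [-31. 101.]
side [260.2, 204.0] area 10 display xy at floor [-21.  85.]
side [240.9, 210.8] area 9 display xy at floor [-81. 103.]
side [257.8, 227.1] area 12 display xy at floor [-81.  24.]
side [272.0, 241.3] area 9 display xy at floor [-81. -40.]
side [288.9, 250.9] area 22 display xy at floor [-67. -94.]
top [321.3, 215.3] area 24 display xy at floor [-65. -91.]
top [302.6, 223.8] area 25 display xy at floor [-84. -38.]
top [249.8, 227.5] area 28 display xy at floor [-81. 107.]
top [278.6, 225.6] area 17 display xy at floor [-83.  28.]
[-0.036 -0.109  1.976 -0.033  1.273 -3.058]
```

Contact at 7.5 N, so it is pivoting now. I'll push about 15 mm further, rising slightly.

Call:
send_rows:
  increments:
    - {"dx": 0.01, "dy": 0, "dz": -0.002, "yaw": 0, "claw": 1}
    - {"dx": 0.02, "dy": 0, "dz": -0.005, "yaw": 0, "claw": 1}
    - {"dx": 0.03, "dy": 0, "dz": -0.008, "yaw": 0, "claw": 1}
    - {"dx": 0.03, "dy": 0, "dz": -0.008, "yaw": 0, "claw": 1}

```text
time: 31.02
tool_pos: [0.5099, 0.0326, 0.136]
tool_rot: [-0.011, -0.667, 0.745, -0.012]
contact_force: [-1.0, 5.3, -3.5]
gripper_width: 0.293
grasp_force: 59.4
```

```bash
python3 look.py 30; python3 -c "
from h import *
print(manip.state()['joint_pos'].round(3))"
```

```text
t 31.02 tcp [0.5099 0.0326 0.136 ] ydir 173.74 R22 -0.9995 w 0.293 F [-1.   5.3 -3.5] g 59.4
side [257.5, 206.0] area 8 display xy at floor [-32.  85.]
side [263.5, 207.0] area 6 display xy at floor [-21.  70.]
side [240.4, 210.5] area 11 display xy at floor [-81. 104.]
side [257.8, 227.1] area 12 display xy at floor [-81.  24.]
side [272.0, 241.3] area 9 display xy at floor [-81. -40.]
side [288.9, 250.9] area 22 display xy at floor [-67. -94.]
top [321.3, 215.3] area 24 display xy at floor [-65. -91.]
top [302.8, 223.7] area 24 display xy at floor [-83. -38.]
top [252.2, 227.8] area 4 display xy at floor [-83. 100.]
[-0.065 -0.122  1.98  -0.034  1.281 -3.088]
```

Call:
send_rows:
  increments:
    - {"dx": 0.008, "dy": 0, "dz": -0.003, "yaw": 0.02, "claw": 1}
    - {"dx": 0.016, "dy": 0, "dz": -0.006, "yaw": 0.03, "claw": 1}
    - {"dx": 0.022, "dy": 0, "dz": -0.008, "yaw": 0.04, "claw": 1}
    - {"dx": 0.022, "dy": 0, "dz": -0.02, "yaw": 0.04, "claw": 1}
    - {"dx": -0.02, "dy": 0, "dz": -0.04, "yaw": 0.04, "claw": 1}
    - {"dx": -0.02, "dy": 0, "dz": -0.04, "yaw": 0.04, "claw": 1}

```text
time: 31.88
tool_pos: [0.5123, 0.0425, 0.1574]
tool_rot: [-0.01, -0.645, 0.764, -0.015]
contact_force: [0.4, 0.1, -2.6]
gripper_width: 0.293
grasp_force: 59.3
```

```bash
python3 look.py 31; python3 -c "
from h import *
print(manip.state()['joint_pos'].round(3))"
```

```text
t 31.88 tcp [0.5123 0.0425 0.1574] ydir 170.4 R22 -0.9993 w 0.293 F [ 0.4  0.1 -2.6] g 59.3
side [266.8, 205.5] area 11 display xy at floor [-10.  68.]
side [240.9, 210.8] area 9 display xy at floor [-81. 103.]
side [257.8, 227.1] area 12 display xy at floor [-81.  24.]
side [281.2, 234.4] area 19 display xy at floor [-46. -39.]
side [272.0, 241.3] area 9 display xy at floor [-81. -40.]
side [288.9, 250.9] area 22 display xy at floor [-67. -94.]
top [301.3, 209.0] area 18 display xy at floor [-43. -38.]
top [321.3, 215.3] area 24 display xy at floor [-65. -91.]
top [302.6, 223.8] area 25 display xy at floor [-84. -38.]
top [279.2, 225.3] area 15 display xy at floor [-82.  26.]
top [249.8, 227.7] area 24 display xy at floor [-82. 107.]
[-0.045 -0.139  1.96  -0.038  1.318 -3.008]
```

Another pebble dropped into bay 1, at about (-45,-39). I'll shake out the last ones over bay 1.

Call:
send_rows:
  increments:
    - {"dx": 0.03, "dy": 0, "dz": 0, "yaw": 0.02, "claw": 1}
    - {"dx": 0.05, "dy": 0, "dz": 0, "yaw": 0.03, "claw": 1}
    - {"dx": 0.08, "dy": 0, "dz": 0, "yaw": 0.03, "claw": 1}
    - {"dx": 0.04, "dy": 0, "dz": 0, "yaw": 0.03, "claw": 1}
    - {"dx": 0.08, "dy": 0, "dz": 0, "yaw": 0.03, "claw": 1}
    - {"dx": 0.04, "dy": 0, "dz": 0, "yaw": 0.03, "claw": 1}
    - {"dx": 0.08, "dy": 0, "dz": 0, "yaw": 0.03, "claw": 1}
    - {"dx": 0.04, "dy": 0, "dz": 0, "yaw": 0.03, "claw": 1}
    - {"dx": 0.04, "dy": 0, "dz": 0, "yaw": 0.03, "claw": 1}

```text
time: 33.1
tool_pos: [0.5079, 0.0219, 0.1565]
tool_rot: [-0.011, -0.627, 0.778, -0.014]
contact_force: [-0.3, 0.2, -3.3]
gripper_width: 0.291
grasp_force: 59.4
```

```bash
python3 look.py 32; python3 -c "
from h import *
print(manip.state()['joint_pos'].round(3))"
```

```text
t 33.1 tcp [0.5079 0.0219 0.1565] ydir 167.75 R22 -0.9993 w 0.291 F [-0.3  0.2 -3.3] g 59.4
side [250.0, 202.0] area 7 display xy at floor [-40. 111.]
side [240.5, 210.7] area 15 display xy at floor [-82. 104.]
side [257.8, 227.1] area 12 display xy at floor [-81.  24.]
side [281.8, 233.9] area 21 display xy at floor [-44. -39.]
side [284.0, 238.8] area 6 display xy at floor [-50. -55.]
side [272.4, 241.2] area 10 display xy at floor [-80. -40.]
side [288.9, 250.9] area 22 display xy at floor [-67. -94.]
side [279.8, 274.8] area 25 display xy at floor [-135. -134.]
top [321.3, 215.3] area 24 display xy at floor [-65. -91.]
top [337.2, 238.6] area 25 display xy at floor [-132. -128.]
[-0.085 -0.152  1.971 -0.037  1.319 -3.003]
```

A pebble overshot onto the table: both views agree on about display (-133,-131). I'll check that it has stopped and whether anything remains in the shaker.

```bash
python3 - <<'E'
from h import *
t=manip.grab_frame("top");s=manip.grab_frame("side")
hs=cv2.cvtColor(s,cv2.COLOR_RGB2HSV)
for c,st in blobs(s,(95,30,30),(128,255,255),3):
    x,y,w,h,_=st
    if 215<c[0]<345 and 150<c[1]<300:
        r=hs[y:y+h,x:x+w].reshape(-1,3); r=r[r[:,1]>60] if (r[:,1]>60).any() else r
        print(c,st[4],"maxS",hs[y:y+h,x:x+w,1].max(),r.mean(0).round())
print([ (c,st[4]) for c,st in blobs(t,(95,30,30),(128,255,255),3) if 230<c[0]<350 and 180<c[1]<260])
print(tri((337.2,238.6),(279.8,274.8)))
cv2.imwrite("pics/v33.png",np.hstack([cv2.resize(t[140:260,210:350][:, :],(400,400),interpolation=2),cv2.resize(s[150:290,215:355],(400,400),interpolation=2)]))
E
```

```text
[250.0, 202.0] 7 maxS 103 [112.  84. 112.]
[240.5, 210.7] 15 maxS 140 [110. 101. 142.]
[257.7, 226.9] 13 maxS 110 [98. 92. 96.]
[281.8, 233.9] 21 maxS 149 [109. 119. 141.]
[283.9, 238.7] 7 maxS 89 [112.  76. 140.]
[272.4, 241.2] 10 maxS 119 [110.  92. 133.]
[288.9, 250.9] 22 maxS 147 [110. 112. 140.]
[279.8, 274.7] 26 maxS 143 [108. 110. 157.]
[([321.3, 215.3], 24), ([278.0, 227.8], 5), ([337.4, 238.5], 27)]
(array([ 0.44626801, -0.11964578,  0.00134539]), np.float64(0.0010911956041251))
```

View pics/v33.png

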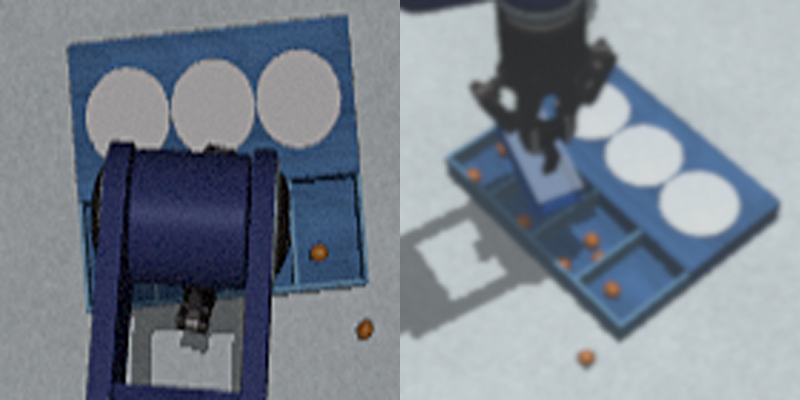

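The swapped-colour view counts all eight pebbles: two in bay 3, one in bay 2, three in bay 1, one in bay 0, and one on the table at about world (0.446,-0.120). The shaker is empty. I'll set it down, level, beside the hook stand.

```bash
python3 - <<'E'
from h import *
go(.41,.17,.17,176)
E
```

```text
t 33.3 tcp [0.5079 0.0218 0.1565] ydir 167.7 R22 -0.9993 w 0.293 F [-0.7 -0.5 -2.4] g 59.4
dx -0.247 dy 0.254 dz -0.038 yaw -0.097
```

Call:
send_rows:
  increments:
    - {"dx": 0, "dy": 0, "dz": -0.05, "yaw": 0, "claw": 1}
    - {"dx": -0.06, "dy": 0.06, "dz": -0.06, "yaw": 0, "claw": 1}
    - {"dx": -0.13, "dy": 0.13, "dz": -0.06, "yaw": 0, "claw": 1}
    - {"dx": -0.2, "dy": 0.2, "dz": -0.05, "yaw": -0.04, "claw": 1}
    - {"dx": -0.247, "dy": 0.254, "dz": -0.04, "yaw": -0.097, "claw": 1}
    - {"dx": -0.247, "dy": 0.254, "dz": 0.0, "yaw": -0.097, "claw": 1}
    - {"dx": -0.247, "dy": 0.254, "dz": 0.05, "yaw": -0.097, "claw": 1}
    - {"dx": -0.247, "dy": 0.254, "dz": 0.066, "yaw": -0.097, "claw": 1}
    - {"dx": -0.247, "dy": 0.254, "dz": 0.066, "yaw": -0.097, "claw": 1}

```text
time: 34.42
tool_pos: [0.41, 0.1685, 0.1179]
tool_rot: [-0.012, -0.682, 0.731, -0.013]
contact_force: [-0.1, -0.2, -2.3]
gripper_width: 0.294
grasp_force: 60.0
```

```bash
python3 - <<'E'
from h import *
go(.41,.215,.106,176)
print(manip.state()["joint_pos"].round(3))
E
```

```text
t 34.42 tcp [0.41   0.1685 0.1179] ydir 176.03 R22 -0.9993 w 0.294 F [-0.1 -0.2 -2.3] g 60.0
dx -0.094 dy 0.007 dz 0.020 yaw 0.000
[ 0.243 -0.272  2.14  -0.037  1.282 -2.819]
```

Call:
send_rows:
  increments:
    - {"dx": 0, "dy": 0, "dz": 0.01, "yaw": 0, "claw": 1}
    - {"dx": -0.02, "dy": 0, "dz": 0.013, "yaw": 0, "claw": 1}
    - {"dx": -0.04, "dy": 0.001, "dz": 0.015, "yaw": 0, "claw": 1}
    - {"dx": -0.06, "dy": 0.003, "dz": 0.017, "yaw": 0, "claw": 1}
    - {"dx": -0.08, "dy": 0.005, "dz": 0.019, "yaw": 0, "claw": 1}
    - {"dx": -0.1, "dy": 0.007, "dz": 0.022, "yaw": 0, "claw": 1}
    - {"dx": -0.1, "dy": 0.007, "dz": 0.022, "yaw": 0, "claw": 1}

```text
time: 35.3
tool_pos: [0.4115, 0.2197, 0.1069]
tool_rot: [-0.01, -0.683, 0.73, -0.014]
contact_force: [1.7, -1.1, 5.4]
gripper_width: 0.292
grasp_force: 61.6
```

```bash
python3 - <<'E'
from h import *
pose()
E
```

```text
t 35.3 tcp [0.4115 0.2197 0.1069] ydir 176.14 R22 -0.9994 w 0.292 F [ 1.7 -1.1  5.4] g 61.6
```

Call:
send_rows:
  increments:
    - {"dx": -0.015, "dy": 0, "dz": 0.004, "yaw": 0, "claw": 1}
    - {"dx": -0.03, "dy": 0, "dz": 0.009, "yaw": 0, "claw": 1}
    - {"dx": -0.04, "dy": 0, "dz": 0.012, "yaw": 0, "claw": 1}
    - {"dx": -0.04, "dy": 0, "dz": 0.012, "yaw": 0, "claw": 1}

```text
time: 35.8
tool_pos: [0.413, 0.2392, 0.1004]
tool_rot: [-0.01, -0.683, 0.731, -0.014]
contact_force: [0.8, -2.1, 6.6]
gripper_width: 0.291
grasp_force: 63.1
```

```bash
python3 - <<'E'
from h import *
pose()
E
```

```text
t 35.8 tcp [0.413  0.2392 0.1004] ydir 176.12 R22 -0.9994 w 0.291 F [ 0.8 -2.1  6.6] g 63.1
```

Call:
send_rows:
  increments:
    - {"dx": 0, "dy": 0, "dz": 0, "yaw": 0, "claw": -1}
    - {"dx": 0, "dy": 0, "dz": 0, "yaw": 0, "claw": -1}
    - {"dx": 0, "dy": 0, "dz": 0, "yaw": 0, "claw": -1}
    - {"dx": 0, "dy": 0, "dz": 0, "yaw": 0, "claw": -1}
    - {"dx": 0, "dy": 0, "dz": -0.05, "yaw": 0, "claw": -1}
    - {"dx": 0, "dy": 0, "dz": -0.15, "yaw": 0, "claw": -1}
    - {"dx": 0, "dy": 0, "dz": -0.2, "yaw": 0, "claw": -1}
    - {"dx": 0, "dy": 0, "dz": -0.2, "yaw": 0, "claw": -1}

```text
time: 36.8
tool_pos: [0.4128, 0.2425, 0.2011]
tool_rot: [-0.009, -0.682, 0.731, -0.014]
contact_force: [0.1, 0.1, 0.5]
gripper_width: 1.002
grasp_force: 0.0
```

```bash
python3 - <<'E'
from h import *
go(.4463,-.1196,.10,90)
print(manip.state()["joint_pos"].round(3))
E
```

```text
t 36.8 tcp [0.4128 0.2425 0.2011] ydir 176.06 R22 -0.9994 w 1.002 F [0.1 0.1 0.5] g 0.0
dx 0.711 dy -0.115 dz 0.227 yaw 1.001
[ 0.394 -0.266  1.99  -0.034  1.425 -2.674]
```

Call:
send_rows:
  increments:
    - {"dx": 0.1, "dy": 0, "dz": 0, "yaw": 0.1, "claw": -1}
    - {"dx": 0.22, "dy": -0.03, "dz": 0, "yaw": 0.2, "claw": -1}
    - {"dx": 0.34, "dy": -0.06, "dz": 0, "yaw": 0.32, "claw": -1}
    - {"dx": 0.46, "dy": -0.08, "dz": 0, "yaw": 0.44, "claw": -1}
    - {"dx": 0.58, "dy": -0.1, "dz": 0, "yaw": 0.56, "claw": -1}
    - {"dx": 0.68, "dy": -0.115, "dz": 0, "yaw": 0.68, "claw": -1}
    - {"dx": 0.711, "dy": -0.115, "dz": 0.05, "yaw": 0.8, "claw": -1}
    - {"dx": 0.711, "dy": -0.115, "dz": 0.15, "yaw": 0.92, "claw": -1}
    - {"dx": 0.711, "dy": -0.115, "dz": 0.227, "yaw": 1.0, "claw": -1}
    - {"dx": 0.711, "dy": -0.115, "dz": 0.227, "yaw": 1.0, "claw": -1}

```text
time: 38.05
tool_pos: [0.4406, -0.1192, 0.0928]
tool_rot: [-0.004, -0.002, 1.0, -0.016]
contact_force: [0.6, 0.8, -0.6]
gripper_width: 1.005
grasp_force: 0.0
```

```bash
python3 look.py 34; python3 - <<'E'
from h import *
go(.4463,-.1196,.021,90)
im=cv2.imread("pics/top_34.png")[:,:,::-1].copy(); si=cv2.imread("pics/side_34.png")[:,:,::-1].copy()
hsv=cv2.cvtColor(im,cv2.COLOR_RGB2HSV)
# shaker on table: orange/brown mask in its window; black frame
m=cv2.inRange(hsv[200:290,150:240],(3,45,30),(25,255,255)); m=cv2.morphologyEx(m,cv2.MORPH_CLOSE,np.ones((5,5)))
for c in cv2.findContours(m,0,2)[0]:
  if cv2.contourArea(c)>80: r=cv2.minAreaRect(c);print("orange",cv2.contourArea(c),r,(cv2.boxPoints(r)+[150,200]).round(1).tolist())
for n,I,(x0,y0,x1,y1) in(("top",im,(172,200,240,290)),("side",si,(170,130,230,215))):
  k=(I[y0:y1,x0:x1].max(2)<55).astype(np.uint8)
  q=cv2.connectedComponentsWithStats(k)
  print(n,[( (q[3][i]+[x0,y0]).round(1).tolist(),q[2][i].tolist()) for i in range(1,q[0]) if q[2][i][4]>8])
E
```

```text
t 38.05 tcp [ 0.4406 -0.1192  0.0928] ydir 90.18 R22 -0.9995 w 1.005 F [ 0.6  0.8 -0.6] g 0.0
side [288.2, 252.0] area 4 display xy at floor [-71. -95.]
side [279.8, 274.8] area 25 display xy at floor [-135. -134.]
top [300.2, 208.9] area 26 display xy at floor [-43. -35.]
top [245.7, 210.5] area 28 display xy at floor [-34. 114.]
top [308.2, 211.4] area 26 display xy at floor [-51. -56.]
top [320.8, 215.1] area 19 display xy at floor [-64. -89.]
top [278.8, 224.7] area 26 display xy at floor [-80.  27.]
top [302.5, 223.6] area 25 display xy at floor [-83. -38.]
top [250.0, 227.7] area 26 display xy at floor [-82. 106.]
t 38.15 tcp [ 0.4442 -0.1205  0.0978] ydir 90.22 R22 -0.9994 w 1.002 F [ 0.4 -0.3  0.6] g 0.0
dx -0.004 dy 0.007 dz 0.154 yaw 0.003
orange 647.5 ((53.31108856201172, 53.033790588378906), (41.172607421875, 17.110153198242188), 2.38594388961792) [[182.4, 260.7], [183.1, 243.6], [224.2, 245.3], [223.5, 262.4]]
top [([172.0, 228.5], [0, 23, 1, 12, 12]), ([201.1, 253.4], [21, 49, 19, 10, 119])]
side []
```

Call:
send_rows:
  increments:
    - {"dx": -0.004, "dy": 0.006, "dz": 0.08, "yaw": 0, "claw": -1}
    - {"dx": -0.004, "dy": 0.006, "dz": 0.154, "yaw": 0, "claw": -1}
    - {"dx": -0.004, "dy": 0.006, "dz": 0.154, "yaw": 0, "claw": -1}
    - {"dx": -0.004, "dy": 0.006, "dz": 0.154, "yaw": 0, "claw": 1}
    - {"dx": -0.004, "dy": 0.006, "dz": 0.154, "yaw": 0, "claw": 1}
    - {"dx": -0.004, "dy": 0.006, "dz": 0.154, "yaw": 0, "claw": 1}
    - {"dx": -0.004, "dy": 0.006, "dz": 0.154, "yaw": 0, "claw": 1}
    - {"dx": -0.004, "dy": 0.006, "dz": 0.154, "yaw": 0, "claw": 1}
    - {"dx": -0.004, "dy": 0.006, "dz": 0.154, "yaw": 0, "claw": 1}
    - {"dx": -0.004, "dy": 0.006, "dz": 0.05, "yaw": 0, "claw": 1}
    - {"dx": -0.004, "dy": 0.006, "dz": 0.0, "yaw": 0, "claw": 1}
    - {"dx": -0.004, "dy": 0.006, "dz": 0.0, "yaw": 0, "claw": 1}

```text
time: 39.65
tool_pos: [0.4479, -0.1182, 0.1]
tool_rot: [0.003, -0.001, 1.0, -0.019]
contact_force: [0.2, -0.2, -0.2]
gripper_width: 0.142
grasp_force: 58.9
```

```bash
python3 - <<'E'
from h import *
a=np.radians(3.75);R=np.array([[np.cos(a),-np.sin(a)],[np.sin(a),np.cos(a)]]);o=np.array([.569,.0178])
p=o+R@[-.045,-.099]; go(*p,.10,93.75); print(p)
im=manip.grab_frame("side"); print([ (c,s[4]) for c,s in blobs(im,(95,35,35),(125,255,255),4) if 230<c[0]<310 and 190<c[1]<290])
E
```

```text
t 39.65 tcp [ 0.4479 -0.1182  0.1   ] ydir 90.11 R22 -0.9993 w 0.142 F [ 0.2 -0.2 -0.2] g 58.9
dx -0.165 dy 0.068 dz -0.002 yaw -0.042
[ 0.53057126 -0.08393117]
[([258.0, 227.0], 15), ([277.5, 258.5], 8)]
```

Call:
send_rows:
  increments:
    - {"dx": -0.08, "dy": 0.03, "dz": -0.01, "yaw": -0.04, "claw": 1}
    - {"dx": -0.16, "dy": 0.068, "dz": -0.005, "yaw": -0.04, "claw": 1}
    - {"dx": -0.182, "dy": 0.068, "dz": 0, "yaw": -0.04, "claw": 1}
    - {"dx": -0.182, "dy": 0.068, "dz": 0.06, "yaw": -0.04, "claw": 1}
    - {"dx": -0.182, "dy": 0.068, "dz": 0.09, "yaw": -0.04, "claw": 1}
    - {"dx": -0.182, "dy": 0.068, "dz": 0.09, "yaw": -0.04, "claw": 1}
    - {"dx": -0.182, "dy": 0.068, "dz": 0.09, "yaw": -0.04, "claw": 0.2}
    - {"dx": -0.182, "dy": 0.068, "dz": 0.09, "yaw": -0.04, "claw": 0.2}
    - {"dx": -0.182, "dy": 0.068, "dz": 0.09, "yaw": -0.04, "claw": 0.2}
    - {"dx": -0.182, "dy": 0.068, "dz": -0.05, "yaw": -0.04, "claw": 0.2}
    - {"dx": -0.182, "dy": 0.068, "dz": -0.2, "yaw": -0.04, "claw": -1}
    - {"dx": -0.182, "dy": 0.068, "dz": -0.2, "yaw": -0.04, "claw": -1}

```text
time: 41.2
tool_pos: [0.5397, -0.0804, 0.2029]
tool_rot: [0.005, -0.031, 0.999, -0.019]
contact_force: [0.9, -0.2, -0.4]
gripper_width: 0.81
grasp_force: 0.0
```

```bash
python3 look.py 36; python3 - <<'E'
from h import *
# shaker lid rect from previous top picture
for z in(.038,.046):
  B=np.array([on_plane("top",p,z)[:2] for p in[(182.4,260.7),(183.1,243.6),(224.2,245.3),(223.5,262.4)]]); d=(B[0]+B[1]-B[2]-B[3])/2
  print(z,B.mean(0).round(4),np.linalg.norm(d).round(4),np.degrees(np.arctan2(d[1],d[0])).round(1))
for z in(.08,.114): print("black",on_plane("top",(201.1,253.4),z).round(4), on_plane("top",(193+9.5-.5,249.5),z).round(4))
cv2.imwrite("pics/x36.png",cv2.imread("pics/top_36.png")[225:285,125:235])
E
```

```text
t 41.2 tcp [ 0.5397 -0.0804  0.2029] ydir 93.55 R22 -0.9992 w 0.81 F [ 0.9 -0.2 -0.4] g 0.0
side [250.8, 201.2] area 19 display xy at floor [-36. 112.]
side [240.5, 210.5] area 14 display xy at floor [-81. 104.]
side [257.9, 226.9] area 14 display xy at floor [-80.  25.]
side [281.6, 233.8] area 19 display xy at floor [-44. -38.]
side [283.5, 239.0] area 4 display xy at floor [-52. -55.]
side [272.5, 241.0] area 4 display xy at floor [-80. -40.]
side [298.0, 247.5] area 20 display xy at floor [ -40. -102.]
side [288.9, 250.9] area 22 display xy at floor [-67. -94.]
top [245.6, 210.7] area 26 display xy at floor [-34. 114.]
top [308.2, 211.1] area 23 display xy at floor [-50. -56.]
top [321.2, 215.2] area 25 display xy at floor [-65. -90.]
top [302.4, 223.3] area 26 display xy at floor [-82. -37.]
top [278.8, 224.7] area 26 display xy at floor [-80.  27.]
top [250.0, 227.7] area 26 display xy at floor [-82. 106.]
0.038 [0.4146 0.2424] 0.1104 86.5
0.046 [0.4147 0.241 ] 0.1098 86.5
black [0.4142 0.2407 0.08  ] [0.4242 0.2383 0.08  ]
black [0.4146 0.2346 0.114 ] [0.4244 0.2322 0.114 ]
```

All eight pebbles now lie in bays (2, 1, 3 and 2). Next I'll refine the peg position numerically for the hang.

```bash
python3 - <<'E'
from h import *
t=cv2.imread("pics/top_36.png");s=cv2.imread("pics/side_36.png")
g=cv2.cvtColor(t,cv2.COLOR_BGR2GRAY)
for r in range(200,240,3): print(r,g[r,128:150])
print("top post",[b for b in blobs(t[:,:,::-1].copy(),(100,90,30),(125,255,255),10) if 125<b[0][0]<160 and 225<b[0][1]<255])
print("side post",[b for b in blobs(s[:,:,::-1].copy(),(100,60,30),(130,255,255),10) if 170<b[0][0]<200 and 120<b[0][1]<180])
gs=cv2.cvtColor(s,cv2.COLOR_BGR2GRAY)
for c in range(186,210,3): print("side col",c,gs[108:138,c])
E
```

```text
200 [147 146 144 147 148 146 147 146 147 152 146 150 152 151 149 143 143 151
 149 146 141 150]
203 [148 148 147 150 145 147 148 147 124 116 106 116 150 147 148 148 146 146
 147 151 155 151]
206 [147 148 147 147 145 148 146 153 102  92  87  49 136 152 148 152 155 147
 149 147 150 151]
209 [145 148 148 147 147 146 146 145 154 110 154  99 104 151 151 146 148 147
 152 156 149 150]
212 [147 141 139 144 154 147 148 148 155 110 157  89 117 156 146 150 147 146
 147 143 149 154]
215 [149 147 144 148 146 150 150 152 136 113 149  88 111 148 151 149 148 146
 145 146 148 150]
218 [150 144 148 143 146 145 147 149 125 114 147  85 119 155 155 152 153 149
 155 154 149 147]
221 [148 145 144 145 146 150 150 151 117 116 136  80 122 119 120 112 125 118
 117 125 118 119]
224 [142 146 144 146 150 150 149 123  61 127 136  84  66  67  70  72  69  71
  64  68  71  73]
227 [152 140 147 149 154 154 156 131  68 136 122  64  64  76  67  66  65  72
  72  68  69  72]
230 [146 149 147 144 149 146 154 126  73 138 102  64  68  70  69  69  67  70
  66  70  71  69]
233 [144 144 145 144 144 145 154 110  80 147 107  60  6
[... 480 characters left out ...]
67 67 66 66 64 63 63 63 62 61 60 59 59 59 58
 57 56 55 55 54 52]
side col 192 [75 74 73 73 72 72 71 69 70 68 67 67 66 65 65 64 63 62 62 61 60 60 59 58
 57 56 56 55 55 54]
side col 195 [74 74 73 73 72 72 71 71 70 69 69 68 67 66 66 65 65 64 63 61 60 58 58 57
 57 56 56 55 53 53]
side col 198 [74 73 73 73 72 71 71 71 71 70 69 69 69 68 68 67 65 62 60 59 59 58 57 57
 56 55 54 55 54 53]
side col 201 [74 73 73 73 72 72 72 71 70 69 69 70 68 67 68 66 63 61 59 59 59 58 58 57
 56 56 55 55 54 54]
side col 204 [75 74 74 73 72 72 72 71 71 70 70 69 68 67 68 65 64 62 60 61 60 60 58 59
 58 56 55 55 54 53]
side col 207 [74 74 74 74 74 72 72 71 70 69 69 68 67 67 65 66 64 63 61 62 60 60 58 58
 58 56 56 55 54 53]
```

```bash
python3 - <<'E'
from h import *
A=on_plane("top",(137.2,233),.15);B=on_plane("top",(138.3,209),.15);P=on_plane("top",(136.7,238.3),.156);T=on_plane("top",(138.2,204.3),.157)
print(A.round(4),B.round(4),P.round(4),T.round(4),np.degrees(np.arctan2(B[1]-A[1],B[0]-A[0])))
s=cv2.imread("pics/side0.png")
print("side check peg mid", proj("side",[.496,.3825,.15]),proj("side",[.454,.3848,.156]),proj("side",[.54,.381,.158]))
go(.4145,.2405,.16,86.5)
E
```

```text
[0.4685 0.3856 0.15  ] [0.5278 0.3827 0.15  ] [0.4554 0.385  0.156 ] [0.5388 0.3808 0.157 ] -2.7671569416637696
side check peg mid [192.09637599 124.48809994] [179.07480096 128.14641537] [204.56290467 116.96031493]
t 41.3 tcp [ 0.539  -0.0803  0.2005] ydir 93.55 R22 -0.9993 w 0.968 F [-0.5  0.6  1.1] g 0.0
dx 0.209 dy 0.658 dz 0.055 yaw 0.082
```

Call:
send_rows:
  increments:
    - {"dx": 0.03, "dy": 0.08, "dz": 0, "yaw": 0.08, "claw": -1}
    - {"dx": 0.06, "dy": 0.2, "dz": 0, "yaw": 0.08, "claw": -1}
    - {"dx": 0.1, "dy": 0.32, "dz": 0, "yaw": 0.08, "claw": -1}
    - {"dx": 0.14, "dy": 0.44, "dz": 0, "yaw": 0.08, "claw": -1}
    - {"dx": 0.18, "dy": 0.56, "dz": 0, "yaw": 0.08, "claw": -1}
    - {"dx": 0.209, "dy": 0.64, "dz": 0, "yaw": 0.08, "claw": -1}
    - {"dx": 0.209, "dy": 0.658, "dz": 0.03, "yaw": 0.08, "claw": -1}
    - {"dx": 0.209, "dy": 0.658, "dz": 0.055, "yaw": 0.08, "claw": -1}
    - {"dx": 0.209, "dy": 0.658, "dz": 0.055, "yaw": 0.08, "claw": -1}

```text
time: 42.42
tool_pos: [0.4116, 0.2392, 0.1546]
tool_rot: [-0.001, 0.03, 0.999, -0.019]
contact_force: [-1.2, 0.0, 0.4]
gripper_width: 1.0
grasp_force: 0.0
```

```bash
python3 - <<'E'
from h import *
go(.4145,.2405,.101,86.5); p,R=pose(); print(R.round(3).tolist())
E
```

```text
t 42.42 tcp [0.4116 0.2392 0.1546] ydir 86.59 R22 -0.9993 w 1.0 F [-1.2  0.   0.4] g 0.0
dx -0.006 dy 0.007 dz 0.107 yaw 0.001
t 42.42 tcp [0.4116 0.2392 0.1546] ydir 86.59 R22 -0.9993 w 1.0 F [-1.2  0.   0.4] g 0.0
[[-0.998, 0.059, -0.004], [0.06, 0.997, -0.038], [0.001, -0.038, -0.999]]
```

Call:
send_rows:
  increments:
    - {"dx": -0.006, "dy": 0.007, "dz": 0.07, "yaw": 0, "claw": -1}
    - {"dx": -0.006, "dy": 0.007, "dz": 0.107, "yaw": 0, "claw": -1}
    - {"dx": -0.006, "dy": 0.007, "dz": 0.107, "yaw": 0, "claw": -1}
    - {"dx": -0.006, "dy": 0.007, "dz": 0.107, "yaw": 0, "claw": 1}
    - {"dx": -0.006, "dy": 0.007, "dz": 0.107, "yaw": 0, "claw": 1}
    - {"dx": -0.006, "dy": 0.007, "dz": 0.107, "yaw": 0, "claw": 1}
    - {"dx": -0.006, "dy": 0.007, "dz": 0.107, "yaw": 0, "claw": 1}
    - {"dx": -0.006, "dy": 0.007, "dz": 0.107, "yaw": 0, "claw": 1}
    - {"dx": -0.006, "dy": 0.007, "dz": 0.107, "yaw": 0, "claw": 1}
    - {"dx": -0.006, "dy": 0.007, "dz": 0.107, "yaw": 0, "claw": 1}

```text
time: 43.68
tool_pos: [0.4164, 0.2422, 0.1047]
tool_rot: [0.002, 0.029, 0.999, -0.018]
contact_force: [-0.6, -3.1, 6.3]
gripper_width: 0.152
grasp_force: 60.3
```

```bash
python3 - <<'E'
from h import *
pose(); print("to pre-hang"); 
u=np.array([np.cos(np.radians(-2.77)),np.sin(np.radians(-2.77))]);m=np.array([.4554,.385])+.042*u; q=m+.085*u
print(m,q); go(*q,.26,87.0)
E
```

```text
t 43.67 tcp [0.4164 0.2422 0.1047] ydir 86.67 R22 -0.9993 w 0.152 F [-0.6 -3.1  6.3] g 60.3
to pre-hang
[0.49735093 0.38297027] [0.58225161 0.3788625 ]
t 43.67 tcp [0.4164 0.2422 0.1047] ydir 86.67 R22 -0.9993 w 0.152 F [-0.6 -3.1  6.3] g 60.3
dx -0.317 dy 0.281 dz -0.320 yaw -0.004
```

Call:
send_rows:
  increments:
    - {"dx": 0, "dy": 0, "dz": -0.06, "yaw": 0, "claw": 1}
    - {"dx": 0, "dy": 0, "dz": -0.16, "yaw": 0, "claw": 1}
    - {"dx": 0, "dy": 0, "dz": -0.27, "yaw": 0, "claw": 1}
    - {"dx": -0.03, "dy": 0.02, "dz": -0.37, "yaw": 0, "claw": 1}
    - {"dx": -0.1, "dy": 0.08, "dz": -0.37, "yaw": 0, "claw": 1}
    - {"dx": -0.18, "dy": 0.15, "dz": -0.37, "yaw": 0, "claw": 1}
    - {"dx": -0.26, "dy": 0.23, "dz": -0.37, "yaw": 0, "claw": 1}
    - {"dx": -0.317, "dy": 0.284, "dz": -0.37, "yaw": 0, "claw": 1}
    - {"dx": -0.317, "dy": 0.284, "dz": -0.37, "yaw": 0, "claw": 1}

```text
time: 44.8
tool_pos: [0.5826, 0.3824, 0.2801]
tool_rot: [-0.001, 0.029, 0.999, -0.019]
contact_force: [-0.6, -0.6, -2.7]
gripper_width: 0.154
grasp_force: 59.6
```

```bash
python3 - <<'E'
from h import *
go(.5823,.3806,.1987,87.0); print(manip.state()["joint_pos"].round(2))
E
```

```text
t 44.8 tcp [0.5826 0.3824 0.2801] ydir 86.73 R22 -0.9993 w 0.154 F [-0.6 -0.6 -2.7] g 59.6
dx 0.000 dy 0.002 dz 0.163 yaw -0.003
[ 0.49  0.22  1.38 -0.03  1.56 -1.03]
```

Call:
send_rows:
  increments:
    - {"dx": 0, "dy": 0.002, "dz": 0.06, "yaw": -0.003, "claw": 1}
    - {"dx": 0, "dy": 0.002, "dz": 0.12, "yaw": -0.003, "claw": 1}
    - {"dx": 0, "dy": 0.002, "dz": 0.163, "yaw": -0.003, "claw": 1}
    - {"dx": 0, "dy": 0.002, "dz": 0.163, "yaw": -0.003, "claw": 1}

```text
time: 45.3
tool_pos: [0.5805, 0.3784, 0.1995]
tool_rot: [-0.001, 0.027, 0.999, -0.019]
contact_force: [0.2, -1.2, -2.5]
gripper_width: 0.155
grasp_force: 59.6
```

```bash
python3 - <<'E'
from h import *
go(.4975,.3848,.1987,87.0)
for n in("side","top"): cv2.imwrite(f"pics/{n}_40.png",manip.grab_frame(n)[:,:,::-1])
s=cv2.imread("pics/side_40.png");t=cv2.imread("pics/top_40.png")
cv2.imwrite("pics/v40.png",np.hstack([cv2.resize(t[175:265,110:200],(400,400),interpolation=2),cv2.resize(s[80:170,165:255],(400,400),interpolation=2)]))
E
```

```text
t 45.3 tcp [0.5805 0.3784 0.1995] ydir 86.93 R22 -0.9993 w 0.155 F [ 0.2 -1.2 -2.5] g 59.6
dx 0.166 dy 0.004 dz 0.002 yaw -0.001
```

View pics/v40.png

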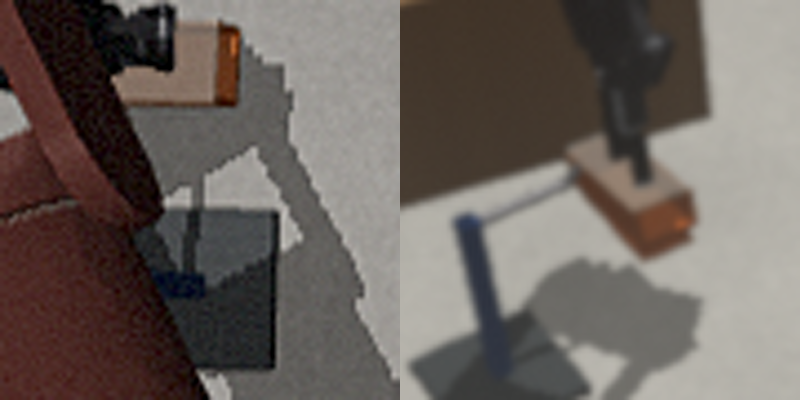

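The peg points at the eye's position, with its tip at about side pixel (204,120), and the shaker is level beyond it. I'll insert it step by step, watching the force.

Call:
send_rows:
  increments:
    - {"dx": 0.0, "dy": 0.004, "dz": 0.002, "yaw": 0, "claw": 1}
    - {"dx": 0.03, "dy": 0.004, "dz": 0.002, "yaw": 0, "claw": 1}
    - {"dx": 0.06, "dy": 0.004, "dz": 0.002, "yaw": 0, "claw": 1}
    - {"dx": 0.08, "dy": 0.004, "dz": 0.002, "yaw": 0, "claw": 1}
    - {"dx": 0.08, "dy": 0.004, "dz": 0.002, "yaw": 0, "claw": 1}

```text
time: 46.02
tool_pos: [0.5414, 0.3838, 0.2018]
tool_rot: [0.001, 0.026, 0.999, -0.018]
contact_force: [0.3, 0.3, -3.3]
gripper_width: 0.151
grasp_force: 59.7
```

```bash
python3 - <<'E'
from h import *
go(.4975,.3848,.1987,87.0)
E
```

```text
t 46.02 tcp [0.5414 0.3838 0.2018] ydir 86.99 R22 -0.9994 w 0.151 F [ 0.3  0.3 -3.3] g 59.7
dx 0.088 dy -0.002 dz 0.006 yaw -0.000
```

Call:
send_rows:
  increments:
    - {"dx": 0.015, "dy": -0.001, "dz": 0.006, "yaw": 0, "claw": 1}
    - {"dx": 0.045, "dy": -0.001, "dz": 0.006, "yaw": 0, "claw": 1}
    - {"dx": 0.075, "dy": -0.001, "dz": 0.006, "yaw": 0, "claw": 1}
    - {"dx": 0.088, "dy": -0.001, "dz": 0.006, "yaw": 0, "claw": 1}
    - {"dx": 0.088, "dy": -0.001, "dz": 0.006, "yaw": 0, "claw": 1}

```text
time: 46.65
tool_pos: [0.498, 0.3854, 0.1987]
tool_rot: [0.001, 0.026, 0.999, -0.018]
contact_force: [0.7, 0.0, -3.0]
gripper_width: 0.157
grasp_force: 59.7
```

```bash
python3 - <<'E'
from h import *
go(.4975,.3848,.183,87.0)
E
```

```text
t 46.65 tcp [0.498  0.3854 0.1987] ydir 86.96 R22 -0.9994 w 0.157 F [ 0.7  0.  -3. ] g 59.7
dx 0.001 dy -0.000 dz 0.031 yaw -0.000
```

No contact on the way in. I'll lower it onto the peg.

Call:
send_rows:
  increments:
    - {"dx": 0, "dy": 0, "dz": 0.012, "yaw": 0, "claw": 1}
    - {"dx": 0, "dy": 0, "dz": 0.022, "yaw": 0, "claw": 1}
    - {"dx": 0, "dy": 0, "dz": 0.028, "yaw": 0, "claw": 1}
    - {"dx": 0, "dy": 0, "dz": 0.03, "yaw": 0, "claw": 1}
    - {"dx": 0, "dy": 0, "dz": 0.03, "yaw": 0, "claw": 1}

```text
time: 47.28
tool_pos: [0.4986, 0.3847, 0.1835]
tool_rot: [0.001, 0.027, 0.999, -0.018]
contact_force: [0.0, 0.9, -3.1]
gripper_width: 0.148
grasp_force: 59.7
```

```bash
python3 -c "
from h import *
pose()"
```

```text
t 47.27 tcp [0.4986 0.3847 0.1835] ydir 86.92 R22 -0.9994 w 0.148 F [ 0.   0.9 -3.1] g 59.7
```

Call:
send_rows:
  increments:
    - {"dx": 0, "dy": 0, "dz": 0.004, "yaw": 0, "claw": 1}
    - {"dx": 0, "dy": 0, "dz": 0.006, "yaw": 0, "claw": 1}
    - {"dx": 0, "dy": 0, "dz": 0.006, "yaw": 0, "claw": 1}

```text
time: 47.65
tool_pos: [0.4989, 0.3849, 0.1828]
tool_rot: [0.002, 0.027, 0.999, -0.018]
contact_force: [-2.7, -2.5, 5.2]
gripper_width: 0.152
grasp_force: 61.0
```

```bash
python3 -c "
from h import *
pose()"
```

```text
t 47.65 tcp [0.4989 0.3849 0.1828] ydir 86.93 R22 -0.9994 w 0.152 F [-2.7 -2.5  5.2] g 61.0
```

Contact came at the predicted height, so the eye rests on the peg. I'll release and rise.

Call:
send_rows:
  increments:
    - {"dx": 0, "dy": 0, "dz": 0.003, "yaw": 0, "claw": 0.3}
    - {"dx": 0, "dy": 0, "dz": 0.003, "yaw": 0, "claw": 0.3}
    - {"dx": 0, "dy": 0, "dz": 0.003, "yaw": 0, "claw": -0.2}
    - {"dx": 0, "dy": 0, "dz": 0.003, "yaw": 0, "claw": -0.2}
    - {"dx": 0, "dy": 0, "dz": -0.02, "yaw": 0, "claw": -0.2}
    - {"dx": 0, "dy": 0, "dz": -0.08, "yaw": 0, "claw": -0.2}
    - {"dx": 0, "dy": 0, "dz": -0.2, "yaw": 0, "claw": -0.2}
    - {"dx": 0, "dy": 0, "dz": -0.26, "yaw": 0, "claw": -1}
    - {"dx": 0, "dy": 0, "dz": -0.26, "yaw": 0, "claw": -1}

```text
time: 48.78
tool_pos: [0.4996, 0.3901, 0.3155]
tool_rot: [0.004, 0.027, 1.0, -0.016]
contact_force: [-0.3, 0.4, 0.9]
gripper_width: 0.986
grasp_force: 0.0
```

```bash
python3 - <<'E'
from h import *
t=manip.grab_frame("top");s=manip.grab_frame("side")
cv2.imwrite("pics/top_41.png",t[:,:,::-1]);cv2.imwrite("pics/side_41.png",s[:,:,::-1])
g=blobs(t,(45,50,30),(90,255,255),20);h=blobs(s,(45,50,30),(90,255,255),20)
print(g,h)
for c,_ in g: print("pot", on_plane("top",c,.065).round(4), on_plane("top",c,.054).round(4))
G=g[0][0]; go(.48,.05,.30,90)
o=blobs(s,(3,60,40),(20,255,255),40); print([ (c,st) for c,st in o if c[0]<260 and c[1]<240])
E
```

```text
[([412.2, 212.1], [405, 206, 15, 14, 154]), ([387.4, 251.9], [380, 244, 15, 16, 164])] [([350.3, 306.7], [343, 300, 15, 14, 163]), ([299.3, 309.3], [292, 303, 16, 14, 166])]
pot [ 0.5101 -0.3111  0.065 ] [ 0.5108 -0.3137  0.054 ]
pot [ 0.4078 -0.243   0.065 ] [ 0.4076 -0.245   0.054 ]
t 48.88 tcp [0.4982 0.3892 0.3101] ydir 86.93 R22 -0.9993 w 1.0 F [-0.4 -0.8 -0.8] g 0.0
dx 0.000 dy -0.678 dz 0.045 yaw -0.036
[([94.3, 86.9], [0, 0, 234, 199, 22803]), ([198.1, 142.4], [185, 133, 25, 20, 285]), ([5.9, 232.7], [0, 214, 18, 36, 365])]
```

The shaker hangs on the peg. Pot A was knocked and is now at about (0.510,-0.312). Next are the pots.

Call:
send_rows:
  increments:
    - {"dx": 0, "dy": -0.1, "dz": 0, "yaw": 0, "claw": -1}
    - {"dx": 0, "dy": -0.22, "dz": 0, "yaw": 0, "claw": -1}
    - {"dx": 0, "dy": -0.34, "dz": 0, "yaw": 0, "claw": -1}
    - {"dx": 0, "dy": -0.46, "dz": 0, "yaw": 0, "claw": -1}
    - {"dx": 0, "dy": -0.58, "dz": 0, "yaw": 0, "claw": -1}
    - {"dx": 0, "dy": -0.7, "dz": 0, "yaw": 0, "claw": -1}
    - {"dx": 0, "dy": -0.82, "dz": 0, "yaw": 0, "claw": -1}
    - {"dx": 0, "dy": -0.94, "dz": 0, "yaw": 0, "claw": -1}
    - {"dx": 0, "dy": -1.0, "dz": 0, "yaw": 0, "claw": -1}

```text
time: 50.0
tool_pos: [0.4703, -0.112, 0.3258]
tool_rot: [-0.001, 0.028, 0.999, -0.017]
contact_force: [0.6, -0.7, 0.3]
gripper_width: 0.999
grasp_force: 0.0
```

```bash
python3 - <<'E'
from h import *
print("shaker body expected",proj("side",[.4975,.383,.10]))
t=manip.grab_frame("top");s=manip.grab_frame("side")
print([c for c,_ in blobs(t,(45,50,30),(90,255,255),20)],[c for c,_ in blobs(s,(45,50,30),(90,255,255),20)])
print([ (c,st) for c,st in blobs(s,(3,60,40),(20,255,255),40) if 150<c[0]<260 and c[1]<240])
go(.5103,-.312,.14,90)
E
```

```text
shaker body expected [194.86694881 136.59253081]
[[412.3, 212.2], [390.8, 253.4]] [[350.3, 306.6], [299.3, 309.3]]
[([169.0, 110.7], [0, 14, 560, 223, 36522])]
t 50.1 tcp [ 0.4705 -0.112   0.3258] ydir 86.67 R22 -0.9994 w 1.0 F [0.5 0.5 0.2] g 0.0
dx -0.103 dy -0.381 dz 0.385 yaw -0.039
```

Call:
send_rows:
  increments:
    - {"dx": -0.04, "dy": -0.12, "dz": 0, "yaw": -0.03, "claw": -1}
    - {"dx": -0.07, "dy": -0.24, "dz": 0.05, "yaw": -0.03, "claw": -1}
    - {"dx": -0.103, "dy": -0.36, "dz": 0.15, "yaw": -0.03, "claw": -1}
    - {"dx": -0.103, "dy": -0.381, "dz": 0.27, "yaw": -0.039, "claw": -1}
    - {"dx": -0.103, "dy": -0.381, "dz": 0.385, "yaw": -0.039, "claw": -1}
    - {"dx": -0.103, "dy": -0.381, "dz": 0.385, "yaw": -0.039, "claw": -1}
    - {"dx": -0.103, "dy": -0.381, "dz": 0.385, "yaw": -0.039, "claw": -1}

```text
time: 50.98
tool_pos: [0.5132, -0.3085, 0.1428]
tool_rot: [0.0, -0.003, 1.0, -0.017]
contact_force: [1.3, 0.1, 1.5]
gripper_width: 1.002
grasp_force: 0.0
```

```bash
python3 - <<'E'
from h import *
s=manip.grab_frame("side");print([c for c,_ in blobs(s,(45,50,30),(90,255,255),20)])
go(.5103,-.312,.042,90)
E
```

```text
[[350.1, 306.6], [300.2, 309.4]]
t 51.02 tcp [ 0.5143 -0.3093  0.145 ] ydir 90.34 R22 -0.9993 w 1.001 F [0.7 0.1 0.8] g 0.0
dx 0.009 dy 0.002 dz 0.206 yaw 0.004
```

Call:
send_rows:
  increments:
    - {"dx": 0.009, "dy": 0.002, "dz": 0.06, "yaw": 0, "claw": -1}
    - {"dx": 0.009, "dy": 0.002, "dz": 0.14, "yaw": 0, "claw": -1}
    - {"dx": 0.009, "dy": 0.002, "dz": 0.206, "yaw": 0, "claw": -1}
    - {"dx": 0.009, "dy": 0.002, "dz": 0.206, "yaw": 0, "claw": -1}
    - {"dx": 0.009, "dy": 0.002, "dz": 0.206, "yaw": 0, "claw": 1}
    - {"dx": 0.009, "dy": 0.002, "dz": 0.206, "yaw": 0, "claw": 1}
    - {"dx": 0.009, "dy": 0.002, "dz": 0.206, "yaw": 0, "claw": 1}
    - {"dx": 0.009, "dy": 0.002, "dz": 0.206, "yaw": 0, "claw": 1}
    - {"dx": 0.009, "dy": 0.002, "dz": 0.15, "yaw": 0, "claw": 1}
    - {"dx": 0.009, "dy": 0.002, "dz": 0.02, "yaw": 0, "claw": 1}
    - {"dx": 0.009, "dy": 0.002, "dz": -0.05, "yaw": 0, "claw": 1}
    - {"dx": 0.009, "dy": 0.002, "dz": -0.05, "yaw": 0, "claw": 1}

```text
time: 52.52
tool_pos: [0.5111, -0.3093, 0.1743]
tool_rot: [0.005, -0.002, 1.0, -0.021]
contact_force: [-0.4, -0.2, -1.3]
gripper_width: 0.644
grasp_force: 64.0
```

```bash
python3 - <<'E'
from h import *
go(.6343,-.059,.17,93.75)
E
```

```text
t 52.52 tcp [ 0.5111 -0.3093  0.1743] ydir 90.27 R22 -0.999 w 0.644 F [-0.4 -0.2 -1.3] g 64.0
dx -0.249 dy 0.499 dz -0.010 yaw -0.040
```

Call:
send_rows:
  increments:
    - {"dx": -0.05, "dy": 0.08, "dz": 0, "yaw": -0.02, "claw": 1}
    - {"dx": -0.1, "dy": 0.19, "dz": 0, "yaw": -0.04, "claw": 1}
    - {"dx": -0.15, "dy": 0.3, "dz": 0, "yaw": -0.04, "claw": 1}
    - {"dx": -0.2, "dy": 0.41, "dz": 0, "yaw": -0.04, "claw": 1}
    - {"dx": -0.249, "dy": 0.499, "dz": -0.01, "yaw": -0.04, "claw": 1}
    - {"dx": -0.249, "dy": 0.499, "dz": 0.05, "yaw": -0.04, "claw": 1}
    - {"dx": -0.249, "dy": 0.499, "dz": 0.12, "yaw": -0.04, "claw": 1}
    - {"dx": -0.249, "dy": 0.499, "dz": 0.15, "yaw": -0.04, "claw": 1}
    - {"dx": -0.249, "dy": 0.499, "dz": 0.15, "yaw": -0.04, "claw": 1}

```text
time: 53.65
tool_pos: [0.6303, -0.0602, 0.0819]
tool_rot: [-0.002, -0.032, 0.999, -0.017]
contact_force: [0.7, -0.0, -2.2]
gripper_width: 0.641
grasp_force: 64.2
```

```bash
python3 - <<'E'
from h import *
go(.6343,-.059,.077,93.75)
E
```

```text
t 53.65 tcp [ 0.6303 -0.0602  0.0819] ydir 93.72 R22 -0.9994 w 0.641 F [ 0.7 -0.  -2.2] g 64.2
dx -0.008 dy 0.002 dz 0.010 yaw -0.000
```

Call:
send_rows:
  increments:
    - {"dx": -0.008, "dy": 0.002, "dz": 0.006, "yaw": 0, "claw": 1}
    - {"dx": -0.008, "dy": 0.002, "dz": 0.01, "yaw": 0, "claw": 1}
    - {"dx": -0.008, "dy": 0.002, "dz": 0.013, "yaw": 0, "claw": 1}
    - {"dx": -0.008, "dy": 0.002, "dz": 0.013, "yaw": 0, "claw": 1}

```text
time: 54.15
tool_pos: [0.6359, -0.0593, 0.0778]
tool_rot: [0.0, -0.032, 0.999, -0.018]
contact_force: [0.7, -0.4, -2.4]
gripper_width: 0.64
grasp_force: 64.2
```

```bash
python3 -c "
from h import *
pose()"
```

```text
t 54.15 tcp [ 0.6359 -0.0593  0.0778] ydir 93.72 R22 -0.9994 w 0.64 F [ 0.7 -0.4 -2.4] g 64.2
```

Call:
send_rows:
  increments:
    - {"dx": 0, "dy": 0, "dz": 0.004, "yaw": 0, "claw": 1}
    - {"dx": 0, "dy": 0, "dz": 0.008, "yaw": 0, "claw": 1}
    - {"dx": 0, "dy": 0, "dz": 0.008, "yaw": 0, "claw": 1}

```text
time: 54.52
tool_pos: [0.6362, -0.0594, 0.0763]
tool_rot: [-0.0, -0.033, 0.999, -0.018]
contact_force: [-6.4, 1.5, 9.8]
gripper_width: 0.641
grasp_force: 65.7
```

```bash
python3 -c "
from h import *
pose()"
```

```text
t 54.52 tcp [ 0.6362 -0.0594  0.0763] ydir 93.73 R22 -0.9994 w 0.641 F [-6.4  1.5  9.8] g 65.7
```

Contact. I'll release, rise, and measure both pots.

Call:
send_rows:
  increments:
    - {"dx": 0, "dy": 0, "dz": -0.001, "yaw": 0, "claw": -1}
    - {"dx": 0, "dy": 0, "dz": -0.001, "yaw": 0, "claw": -1}
    - {"dx": 0, "dy": 0, "dz": -0.001, "yaw": 0, "claw": -1}
    - {"dx": 0, "dy": 0, "dz": -0.06, "yaw": 0, "claw": -1}
    - {"dx": 0, "dy": 0, "dz": -0.16, "yaw": 0, "claw": -1}
    - {"dx": 0.1, "dy": -0.1, "dz": -0.24, "yaw": 0, "claw": -1}
    - {"dx": 0.15, "dy": 0.1, "dz": -0.24, "yaw": 0, "claw": -1}
    - {"dx": 0.15, "dy": 0.3, "dz": -0.24, "yaw": 0, "claw": -1}
    - {"dx": 0.15, "dy": 0.4, "dz": -0.24, "yaw": 0, "claw": -1}
    - {"dx": 0.15, "dy": 0.4, "dz": -0.24, "yaw": 0, "claw": -1}

```text
time: 55.78
tool_pos: [0.5473, 0.1412, 0.1865]
tool_rot: [0.0, -0.032, 0.999, -0.018]
contact_force: [1.3, 0.5, 0.6]
gripper_width: 0.995
grasp_force: 0.0
```

```bash
cat > pots.py <<'E'
from h import *
t=manip.grab_frame("top");s=manip.grab_frame("side")
g=blobs(t,(45,50,30),(90,255,255),15)
for c,st in g: print("top",c,st[2:], "table:",on_plane("top",c,.06)[:2].round(4),"disc:",on_plane("top",c,.093)[:2].round(4))
print("side",[(c,st[4]) for c,st in blobs(s,(45,50,30),(90,255,255),15)])
print("exp side on disc0",proj("side",[.6343,-.059,.093]),"disc2",proj("side",[.6237,.1025,.093]))
E
python3 pots.py; python3 -c "
from h import *
go(.4077,-.244,.2,90)"
```

```text
top [314.3, 165.1] [15, 15, 156] table: [ 0.6409 -0.059 ] disc: [ 0.6357 -0.0574]
top [387.5, 251.9] [15, 16, 161] table: [ 0.4077 -0.2442] disc: [ 0.4083 -0.238 ]
side [([321.2, 207.3], 100), ([299.2, 309.3], 164)]
exp side on disc0 [320.83631629 206.44693807] disc2 [281.90870792 173.43447171]
t 55.88 tcp [0.5466 0.1439 0.186 ] ydir 94.07 R22 -0.9994 w 1.001 F [ 0.3 -0.6 -0. ] g 0.0
dx 0.332 dy -0.755 dz -0.001 yaw 0.047
```

Call:
send_rows:
  increments:
    - {"dx": 0.05, "dy": -0.1, "dz": -0.03, "yaw": 0, "claw": -1}
    - {"dx": 0.1, "dy": -0.21, "dz": -0.03, "yaw": 0, "claw": -1}
    - {"dx": 0.15, "dy": -0.32, "dz": -0.03, "yaw": 0, "claw": -1}
    - {"dx": 0.2, "dy": -0.43, "dz": -0.03, "yaw": 0, "claw": -1}
    - {"dx": 0.25, "dy": -0.54, "dz": -0.03, "yaw": 0.02, "claw": -1}
    - {"dx": 0.3, "dy": -0.65, "dz": -0.03, "yaw": 0.047, "claw": -1}
    - {"dx": 0.332, "dy": -0.755, "dz": 0, "yaw": 0.047, "claw": -1}
    - {"dx": 0.332, "dy": -0.755, "dz": 0.08, "yaw": 0.047, "claw": -1}
    - {"dx": 0.332, "dy": -0.755, "dz": 0.1, "yaw": 0.047, "claw": -1}
    - {"dx": 0.332, "dy": -0.755, "dz": 0.1, "yaw": 0.047, "claw": -1}

```text
time: 57.12
tool_pos: [0.4064, -0.2492, 0.1496]
tool_rot: [-0.0, 0.003, 1.0, -0.017]
contact_force: [0.8, 0.7, 0.1]
gripper_width: 0.999
grasp_force: 0.0
```

```bash
python3 -c "
from h import *
go(.4077,-.243,.042,90)
s=manip.grab_frame('side');print([c for c,_ in blobs(s,(45,50,30),(90,255,255),15)])"
```

```text
t 57.12 tcp [ 0.4064 -0.2492  0.1496] ydir 89.7 R22 -0.9994 w 0.999 F [0.8 0.7 0.1] g 0.0
dx -0.003 dy 0.020 dz 0.215 yaw -0.003
[[298.9, 309.3]]
```

Call:
send_rows:
  increments:
    - {"dx": -0.003, "dy": 0.02, "dz": 0.06, "yaw": 0, "claw": -1}
    - {"dx": -0.003, "dy": 0.02, "dz": 0.14, "yaw": 0, "claw": -1}
    - {"dx": -0.003, "dy": 0.02, "dz": 0.213, "yaw": 0, "claw": -1}
    - {"dx": -0.003, "dy": 0.02, "dz": 0.213, "yaw": 0, "claw": -1}
    - {"dx": -0.003, "dy": 0.02, "dz": 0.213, "yaw": 0, "claw": 1}
    - {"dx": -0.003, "dy": 0.02, "dz": 0.213, "yaw": 0, "claw": 1}
    - {"dx": -0.003, "dy": 0.02, "dz": 0.213, "yaw": 0, "claw": 1}
    - {"dx": -0.003, "dy": 0.02, "dz": 0.213, "yaw": 0, "claw": 1}
    - {"dx": -0.003, "dy": 0.02, "dz": 0.15, "yaw": 0, "claw": 1}
    - {"dx": -0.003, "dy": 0.02, "dz": 0.03, "yaw": 0, "claw": 1}
    - {"dx": -0.003, "dy": 0.02, "dz": -0.08, "yaw": 0, "claw": 1}
    - {"dx": -0.003, "dy": 0.02, "dz": -0.08, "yaw": 0, "claw": 1}

```text
time: 58.68
tool_pos: [0.4113, -0.2403, 0.1975]
tool_rot: [0.006, 0.003, 1.0, -0.022]
contact_force: [-0.2, -0.3, -1.4]
gripper_width: 0.64
grasp_force: 63.8
```

```bash
python3 -c "
from h import *
go(.6230,.1025,.19,93.75)"
```

```text
t 58.67 tcp [ 0.4113 -0.2403  0.1975] ydir 89.68 R22 -0.9989 w 0.64 F [-0.2 -0.3 -1.4] g 63.8
dx -0.420 dy 0.688 dz -0.010 yaw -0.047
```

Call:
send_rows:
  increments:
    - {"dx": -0.05, "dy": 0.08, "dz": 0, "yaw": -0.02, "claw": 1}
    - {"dx": -0.11, "dy": 0.18, "dz": 0, "yaw": -0.04, "claw": 1}
    - {"dx": -0.17, "dy": 0.28, "dz": 0, "yaw": -0.047, "claw": 1}
    - {"dx": -0.23, "dy": 0.38, "dz": 0, "yaw": -0.047, "claw": 1}
    - {"dx": -0.29, "dy": 0.48, "dz": 0, "yaw": -0.047, "claw": 1}
    - {"dx": -0.35, "dy": 0.58, "dz": 0, "yaw": -0.047, "claw": 1}
    - {"dx": -0.4, "dy": 0.66, "dz": 0, "yaw": -0.047, "claw": 1}
    - {"dx": -0.42, "dy": 0.688, "dz": 0.03, "yaw": -0.047, "claw": 1}
    - {"dx": -0.42, "dy": 0.688, "dz": 0.1, "yaw": -0.047, "claw": 1}
    - {"dx": -0.42, "dy": 0.688, "dz": 0.17, "yaw": -0.047, "claw": 1}
    - {"dx": -0.42, "dy": 0.688, "dz": 0.19, "yaw": -0.047, "claw": 1}
    - {"dx": -0.42, "dy": 0.688, "dz": 0.19, "yaw": -0.047, "claw": 1}

```text
time: 60.18
tool_pos: [0.6199, 0.101, 0.0823]
tool_rot: [-0.0, -0.032, 0.999, -0.018]
contact_force: [0.1, -0.5, -1.1]
gripper_width: 0.636
grasp_force: 64.2
```

```bash
python3 -c "
from h import *
go(.6230,.1025,.0765,93.75)"
```

```text
t 60.17 tcp [0.6199 0.101  0.0823] ydir 93.72 R22 -0.9994 w 0.636 F [ 0.1 -0.5 -1.1] g 64.2
dx -0.006 dy 0.003 dz 0.012 yaw -0.000
```

Call:
send_rows:
  increments:
    - {"dx": -0.006, "dy": 0.003, "dz": 0.005, "yaw": 0, "claw": 1}
    - {"dx": -0.006, "dy": 0.003, "dz": 0.009, "yaw": 0, "claw": 1}
    - {"dx": -0.006, "dy": 0.003, "dz": 0.013, "yaw": 0, "claw": 1}
    - {"dx": -0.006, "dy": 0.003, "dz": 0.013, "yaw": 0, "claw": 1}

```text
time: 60.68
tool_pos: [0.6241, 0.1026, 0.0789]
tool_rot: [0.001, -0.032, 0.999, -0.018]
contact_force: [-4.1, 0.4, 8.6]
gripper_width: 0.637
grasp_force: 65.0
```

```bash
python3 -c "
from h import *
pose()"
```

```text
t 60.67 tcp [0.6241 0.1026 0.0789] ydir 93.72 R22 -0.9994 w 0.637 F [-4.1  0.4  8.6] g 65.0
```

Contact. I'll release and move clear.

Call:
send_rows:
  increments:
    - {"dx": 0, "dy": 0, "dz": -0.001, "yaw": 0, "claw": -1}
    - {"dx": 0, "dy": 0, "dz": -0.001, "yaw": 0, "claw": -1}
    - {"dx": 0, "dy": 0, "dz": -0.001, "yaw": 0, "claw": -1}
    - {"dx": 0, "dy": 0, "dz": -0.06, "yaw": 0, "claw": -1}
    - {"dx": 0, "dy": 0, "dz": -0.16, "yaw": 0, "claw": -1}
    - {"dx": 0.05, "dy": 0, "dz": -0.28, "yaw": 0, "claw": -1}
    - {"dx": 0.15, "dy": -0.08, "dz": -0.3, "yaw": 0, "claw": -1}
    - {"dx": 0.25, "dy": -0.2, "dz": -0.3, "yaw": 0, "claw": -1}
    - {"dx": 0.33, "dy": -0.32, "dz": -0.3, "yaw": 0, "claw": -1}
    - {"dx": 0.33, "dy": -0.44, "dz": -0.3, "yaw": 0, "claw": -1}
    - {"dx": 0.33, "dy": -0.56, "dz": -0.3, "yaw": 0, "claw": -1}
    - {"dx": 0.33, "dy": -0.66, "dz": -0.3, "yaw": 0, "claw": -1}
    - {"dx": 0.33, "dy": -0.66, "dz": -0.3, "yaw": 0, "claw": -1}

```text
time: 62.3
tool_pos: [0.4793, -0.2354, 0.2383]
tool_rot: [-0.0, -0.03, 0.999, -0.018]
contact_force: [0.2, 0.4, 0.5]
gripper_width: 1.003
grasp_force: 0.0
```

```bash
python3 pots.py; python3 look.py 50; python3 - <<'E'
from h import *
s=cv2.imread("pics/side_50.png")[:,:,::-1].copy();t=cv2.imread("pics/top_50.png")[:,:,::-1].copy()
for n,I in(("side",s),("top",t)): print(n,"orange near peg",[(c,st) for c,st in blobs(I,(3,60,40),(20,255,255),30) if 100<c[0]<240 and 90<c[1]<260])
print("expected hung body: side",proj("side",[.4975,.383,.10]),"top",proj("top",[.4975,.383,.12]))
a=cv2.imread("pics/top0.png").astype(int)
for nm,(x0,y0,x1,y1) in{"vase":(172,120,212,165),"tape":(365,122,410,170)}.items(): print(nm,"mean abs diff",np.abs(a-t[:,:,::-1])[y0:y1,x0:x1].mean().round(1))
E
```

```text
top [314.4, 165.1] [15, 15, 158] table: [ 0.6409 -0.0593] disc: [ 0.6357 -0.0577]
top [251.8, 172.0] [15, 15, 160] table: [0.6264 0.1071] disc: [0.6216 0.1045]
side []
exp side on disc0 [320.83631629 206.44693807] disc2 [281.90870792 173.43447171]
t 62.4 tcp [ 0.4795 -0.2327  0.2379] ydir 93.61 R22 -0.9994 w 0.997 F [-0.6  0.  -1.2] g 0.0
side [250.8, 201.2] area 19 display xy at floor [-36. 112.]
side [240.5, 210.5] area 14 display xy at floor [-81. 104.]
side [257.9, 226.9] area 14 display xy at floor [-80.  25.]
side [281.8, 233.9] area 21 display xy at floor [-44. -39.]
side [284.0, 238.8] area 6 display xy at floor [-50. -55.]
side [272.0, 241.3] area 9 display xy at floor [-81. -40.]
side [297.9, 247.6] area 20 display xy at floor [ -41. -102.]
side [288.9, 250.9] area 22 display xy at floor [-67. -94.]
top [308.0, 175.5] area 4 display xy at floor [ 47. -64.]
top [323.5, 205.5] area 28 display xy at floor [-39. -99.]
top [300.2, 208.8] area 25 display xy at floor [-42. -35.]
top [245.7, 210.7] area 26 display xy at floor [-34. 114.]
top [308.2, 211.4] area 26 display xy at floor [-51. -56.]
top [321.3, 215.3] area 24 display xy at floor [-65. -91.]
top [278.7, 224.8] area 27 display xy at floor [-81.  27.]
top [302.5, 223.6] area 25 display xy at floor [-83. -38.]
top [249.9, 227.7] area 25 display xy at floor [-82. 106.]
side orange near peg [([177.4, 139.1], [0, 28, 368, 240, 37207])]
top orange near peg [([153.7, 223.0], [140, 213, 26, 20, 372]), ([130.5, 228.1], [123, 226, 14, 5, 41])]
expected hung body: side [194.86694881 136.59253081] top [141.82868248 221.78490731]
vase mean abs diff 14.3
tape mean abs diff 14.2
```

```bash
python3 - <<'E'
from h import *
a=cv2.cvtColor(cv2.imread("pics/top0.png"),7 if 0 else cv2.COLOR_BGR2GRAY).astype(np.float32);b=cv2.cvtColor(cv2.imread("pics/top_50.png"),cv2.COLOR_BGR2GRAY).astype(np.float32)
for nm,(x0,y0,x1,y1) in{"vase":(168,115,216,170),"tape":(360,117,415,175),"blank":(440,200,490,250)}.items():
    print(nm,cv2.phaseCorrelate(a[y0:y1,x0:x1].copy(),b[y0:y1,x0:x1].copy()),np.abs(a-b)[y0:y1,x0:x1].mean())
t=manip.grab_frame("top"); print([(c,st) for c,st in blobs(t,(3,60,40),(20,255,255),30) if 100<c[0]<240 and 200<c[1]<260])
print(manip.job_done())
E
```

```text
vase ((-0.02293546062462326, 0.051841315010538125), 0.9724672027760082) 14.887878
tape ((0.04571903281295775, -0.021162964835404807), 0.9878100448184544) 14.66395
blank ((19.702086202496645, -11.439493806449008), 0.09452937240600585) 37.0396
[([153.5, 222.8], [140, 213, 26, 20, 382]), ([130.7, 228.2], [123, 226, 14, 5, 41])]
the job is handed in; nothing more can be done
None
```

The job is handed in with all eight pebbles in the bays (2, 1, 3 and 2, with one that overshot onto the table picked up and put in), the shaker hung on the peg, both pots upright within about 3 mm of their disc centres, and the vase and tape roll unmoved; no verdict came back.

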